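# Put the charged battery pack in the label printer

### The job

The label printer's battery bay is empty: press on its flush battery door and slide it all the way back, take the charged pack (four green lamps) out of the charging dock, and lay it flat down in the bay with its brass contacts against the bay's brass contacts. Then slide the door fully shut again. Leave the flat pack (one red lamp) standing in the dock and do not disturb the other things on the counter.

Things in the scene. Friction and masses are not known exactly. Their poses are not given: they have to be found in the camera images.
- printer: Light grey label printer, fixed. Origin on the counter under its battery side; own x to its rear, y to its left, z up. In mm: body x -125 to 175, y -62 to 178; deck at z 80; at y 62 to 178 a clear roll cover rises to z 120 (x -10 to 90). The deck opening x -65 to 71, y -46 to 46 is filled by the dark battery door, top at z 78. Display and keys on the front deck.
- battery_door (a joint): Travel of the flush battery door in m along the printer's x: 0 = fully shut, 0.098 = fully open (slid to the rear, under the rear deck). No handle or edge: press down on it and drag. It needs 2 to 3 N along its track, stays where it is left and does not give downward. Plain dark panel, 3 mm thick.
- door_pad (a point): Middle of the flush ribbed thumb patch on top of the battery door; moves with the door. In the printer's frame, mm: x = -48 + door travel, y 0, z 78. When the door is fully open its front 40 mm with this patch (x 31 to 71) stay in sight in the opening, so the same patch serves to shut it.
- bay_floor (a point): Centre of the pack's place on the floor of the battery bay under the door: printer's frame x -15, y 0, z 48 mm. The pack lies with its 80 mm length along the printer's y and 44 mm width along x, 3 mm play each side, between end walls and four ribs (tops at z 72) with slanted lead-ins. Beside the middle of its long sides are finger wells 46 mm wide (y), 28 mm long from the pack's side (x), down to the floor.
- bay_contacts (a point): Middle of the three brass contacts on the right end wall of the bay (printer's frame: x = -15, y = -43, z = 60 mm). The pack's contact end goes here.
- charger: Black charging dock, fixed, 140 x 84 x 45 mm, origin at the centre of its underside. Two slots 33 mm deep (floor at z = 12 mm), at x = -30 and x = +30 mm in its own frame, each 28 mm (x) by 48 mm (y), so 2 mm of play. The counter between dock and printer is bare (world x 0.44 to 0.63 m, y -0.15 to 0.03 m): room to put a pack down.
- full_pack: Charged pack: dark grey box 24 x 44 x 80 mm, orange top end with four green lamps; 150 to 250 g. Starts upright in either slot of the dock, its top 92 mm above the counter. Origin: centre of its contact end (brass strips; the lower end at the start). Own z along the 80 mm towards the orange end, y along the 44 mm width, x through the 24 mm thickness. Either broad face may be up in the bay.
- full_pack_middle (a point): Centre of the charged pack (40 mm from its contact end).
- flat_pack: The flat pack: same size and shape, but one red lamp and three dark ones on its orange end. Stands in the other slot of the dock and stays there. Origin and axes as for the charged pack.
- label_roll: Spare roll of white labels standing on end, 84 mm diameter, 100 mm high, 26 mm hole; origin at the centre of its underside. Bystander.
- mug: Blue mug, 80 mm diameter, 92 mm high; origin at the centre of its underside. Bystander.
- carton_tape: Roll of brown carton tape lying flat, 104 mm diameter, 48 mm high; origin at the centre of its underside. Bystander.
- stapler: Red and black stapler, 150 x 36 x 50 mm, along its own x; origin at the centre of its underside. Bystander.
- marker: White marker pen with blue cap, 135 mm long, 16 mm thick, along its own x; origin at the middle of its underside. Bystander.
- utility_knife: Yellow utility knife, blade in, 150 x 26 x 16 mm, along its own x; origin at the middle of its underside. Bystander.
There are look-alikes about, which are no part of the job. Leave any blue or pink look-alike of the flat_pack alone. What is shaped like the full_pack but pink or white is not meant.

How it is judged (in metres and radians):
On the way, in this order (a step that is already met when the one before it is completed fails the run):
1. the battery door has been slid open (value of joint battery_door above 0.085 m), for 0.2 s.
2. the charged pack lies flat in the bay, contacts to contacts, let go (distance between full_pack and bay_contacts below 0.0085 m and angle between the z axis of full_pack and the y axis of printer, either way round below 0.09 rad and angle between the x axis of full_pack and the z axis of printer, either way round below 0.09 rad and contact force between full_pack and the fingers below 0.2 N), for 0.2 s.
At the end, for the whole second after the job is handed in: The battery door is shut to within 4 mm of its stop; under it the charged pack lies at rest in the bay, the middle of its contact end within 8.5 mm of the bay's contacts, flat and square to within 0.09 rad; the flat pack stands in the dock, within 0.12 rad of upright (value of joint battery_door below 0.004 m and distance between full_pack and bay_contacts below 0.0085 m and angle between the z axis of full_pack and the y axis of printer, either way round below 0.09 rad and angle between the x axis of full_pack and the z axis of printer, either way round below 0.09 rad and linear speed of full_pack below 0.02 m/s and angle between flat_pack's own z axis and vertical below 0.12 rad); the robot touches nothing.
It fails at once if the flat pack is shifted more than 15 mm from where it stands (distance of flat_pack from where it was at the start of the episode above 0.015 m).
It fails at once if another thing on the counter is moved more than 25 mm (distance of any of label_roll, mug, carton_tape, stapler, marker, utility_knife from where it was at the start of the episode above 0.025 m).
It also fails if it takes over 72 s, if anything falls off the work surface, if the arm or the gripper's body presses on something with over 40 N, if the wrist force passes 120 N, or if a joint passes its speed limit or range.

### The arm

A 6-joint arm with a two-finger parallel gripper is mounted at the origin on the work surface. World frame = base frame: x ahead of the robot, y to its left, z up, the work surface at z = 0. Lengths are in mm, angles in rad, forces in N, time in s.
With the tool pointing down it reaches from about 275 to 1000 mm from the base axis. Payload 8.4 kg.
Tool frame: the origin (TCP) lies at the very end of the fingers, on their centre line; the grasp point (between the pads) lies 19 mm behind it; z points along the fingers, y is the direction in which the jaws open and shut (so a half turn about z gives the same grasp; the last joint's range is limited). The gripper opens to 85 mm and grips with 20 to 120 N. Pads are 22 mm wide; open, the fingers measure 114 mm over their backs; the gripper's body (76 mm by 85 mm) begins 54 mm behind the grasp point. The pads swing forward as they close: fully open they stand 13 mm farther back than shut.
Start: joints at [-1.301, 0.353, 1.633, -0, 1.155, -0.002], TCP at [167.79, -602.059, 231.281] pointing down, gripper open.
Joint ranges: [-2.63, 2.63], [-0.92, 2.1], [0.06, 2.66], [-1.3, 4.44], [0, 2.69], [-3.02, 3.02]. Speed limits (rad/s): [2.22, 2.22, 2.79, 3.14, 3.14, 3.14].

### API

Orientations are given as [roll, pitch, yaw] about the fixed x, y, z axes, in that order (R = Rz(yaw) Ry(pitch) Rx(roll)).
In Python, from rig import r gives the robot as it stands.
- The arm moves only by the tool jog_arm, never from a script. Its argument "moves" is a list of rows, each an object with "grip": the gripper command: -1 is fully open, 1 is shut, values between are in proportion; "translation": the shift along the tool's x, y, z in m, a list of three; "twist": the turn, a rotation vector about the tool's x, y, z in rad, a list of three. In form: [{"grip": grip, "translation": [dx, dy, dz], "twist": [ax, ay, az]}, ...]. A call has 1 to 10 rows; each row shifts and turns the commanded pose from where the row before left it, along the tool's axes as they then stand; what a row does not reach is not made up. A row lasts 1/12 s, in which the tool goes at most 41.7 mm and 7.16 degrees, less where a joint would pass 70% of its speed; a pose out of reach is approached as far as the arm can. A call with a gripper value outside its range is refused whole. The fingers move at their own pace and stop on an object; "squeeze" is the grip in N (left out, the last holds). Time passes only in rows, so rows that do not move let the fingers close. It gives the time, the measured TCP pose, the force and the opening at its end, in the units of the state.
- r.sense(): the state, without advancing time (a new reading comes with each control period).
- r.grab_frame(name): name is "scene" or "top"; returns (picture, depth): 420x560x3 uint8, red, green, blue; 420x560 float32, mm along the optical axis (not along the pixel's ray), 0 where there is no reading.
- r.calibration(name): a dict with "fx", "fy", "cx", "cy" (pixels), "R" (3x3) and "t" (3): a world point X has camera coordinates R X + t. Camera axes: x right, y down, z forward; pixel columns grow to the right and rows downward; lengths in mm; the calibration is good to about 2 mm. A picture is of the moment at which its call begins. calibration takes no time and is no camera call.
- r.sign_off(): hands the job in, once; it reports no verdict.
The state is a dict: "clock": time; "qpos": joint angles; "qvel": joint speeds; "joint_efforts": joint torques, N m; "eef_pos": TCP position; "tcp_rot": TCP orientation; "contact_force": force on the tool from outside, world axes, zero at the start; "wrist_torque": the same for the moment, N m; "opening": opening from 0.0 (shut) to 1.0 (fully open).
Only numpy, scipy, OpenCV 4.12 (cv2) and the standard library are available. Lean on these libraries where they do the work, as an engineer would, in place of code of your own. Each camera call takes 0.05 s, during which the arm holds its last target.

## Working session

There is one attempt and no reset: what is moved stays moved. The work goes in short steps, Python scripts to look and compute and a tool call to move; the robot and the scene stay as the last step left them, time stands still between calls to the robot, and variables do not carry over. Pictures are saved under pics/ and viewed, and the job is handed in when it is done.

Besides the shell and the picture viewer there is one more tool, called after "Emit:" as a command line: name --argument value ..., lists and objects as JSON in quotes. jog_arm: Moves the arm, as the interface text tells. Its arguments: {"type":"object","properties":{"moves":{"type":"array"},"squeeze":{"type":"number"}},"required":["moves"]}

```bash
mkdir -p pics; ls; python3 - <<'E'
from rig import r
import cv2,numpy as np
for n in("scene","top"):
    p,d=r.grab_frame(n)
    cv2.imwrite(f"pics/{n}0.png",p[:,:,::-1]); np.savez(f"/tmp/{n}0.npz",p=p,d=d)
    c=r.calibration(n);print(n,{k:np.round(v,3).tolist() for k,v in c.items()})
print(r.sense())
E
```

```text
pics
scene {'fx': 430.334, 'fy': 430.334, 'cx': 281.378, 'cy': 204.37, 'R': [[-0.052, 0.999, -0.01], [0.711, 0.03, -0.703], [-0.701, -0.044, -0.711]], 't': [162.823, -336.668, 1342.047]}
top {'fx': 484.74, 'fy': 484.74, 'cx': 278.439, 'cy': 213.448, 'R': [[0.027, -1.0, -0.015], [-0.998, -0.026, -0.05], [0.05, 0.017, -0.999]], 't': [-151.048, 525.227, 1076.138]}
{'clock': 0.1, 'qpos': array([-1.30140723e+00,  3.53584150e-01,  1.63401902e+00,  2.39992410e-05,
        1.15522819e+00, -2.36767195e-03]), 'qvel': array([-0.00094434, -0.00162818, -0.00221676, -0.00162885, -0.00076817,
        0.00027082]), 'joint_efforts': array([-2.26325383e-04, -6.06360054e+01, -3.42819393e+01,  2.01699231e-05,
        4.02509206e-03, -7.83193990e-07]), 'eef_pos': array([ 167.6818501 , -601.65734014,  230.65091173]), 'tcp_rot': array([-3.14035399e+00, -2.48773813e-05,  2.71747046e-01]), 'contact_force': array([ 0.3081885 ,  0.49386823, -0.54348117]), 'wrist_torque': array([ 0.05989492,  0.05931429, -0.01066137]), 'opening': 1.000749393880604}
```

View pics/scene0.png

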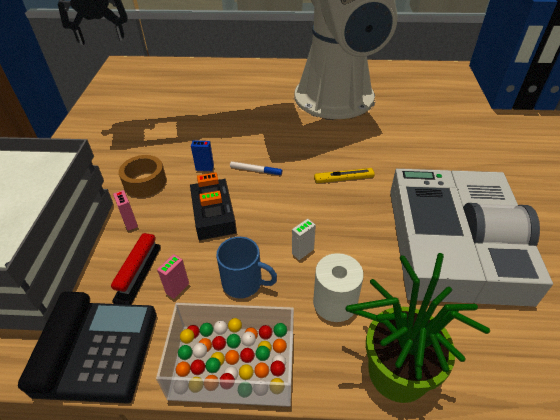

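View pics/top0.png

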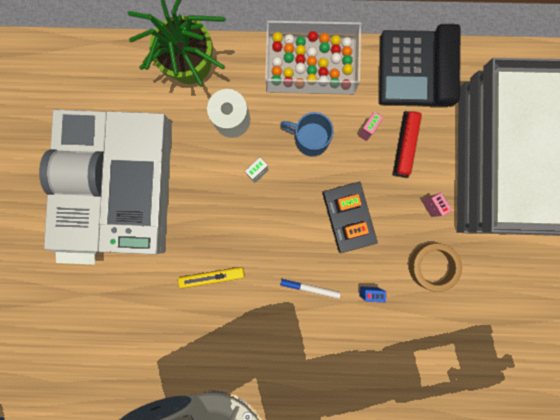

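```bash
cat > h.py <<'E'
import numpy as np,cv2
from rig import r
def cal(n):
    c=r.calibration(n);return c,np.array(c["R"]),np.array(c["t"])
def ray(n,uv,z):
    c,R,t=cal(n);uv=np.atleast_2d(np.array(uv,float))
    d=np.c_[(uv[:,0]-c["cx"])/c["fx"],(uv[:,1]-c["cy"])/c["fy"],np.ones(len(uv))]@R
    o=-R.T@t; s=(z-o[2])/d[:,2]; return o+s[:,None]*d
def proj(n,X):
    c,R,t=cal(n);X=np.atleast_2d(X)@R.T+t
    return np.c_[c["fx"]*X[:,0]/X[:,2]+c["cx"],c["fy"]*X[:,1]/X[:,2]+c["cy"]]
def cloud(n,d):
    c,R,t=cal(n);v,u=np.mgrid[:d.shape[0],:d.shape[1]]
    P=np.stack([(u-c["cx"])/c["fx"]*d,(v-c["cy"])/c["fy"]*d,d],-1)-t
    return P@R
def crop(p,x0,x1,y0,y1,f,name):
    cv2.imwrite("pics/"+name,cv2.resize(p[y0:y1,x0:x1,::-1],None,fx=f,fy=f,interpolation=cv2.INTER_CUBIC))
E
python3 - <<'E'
from h import *
a=np.load("/tmp/top0.npz");p,d=a["p"],a["d"]
s=np.load("/tmp/scene0.npz")
A=cv2.resize(p[175:260,310:390,::-1],(400,425),interpolation=cv2.INTER_CUBIC)
B=cv2.resize(s["p"][165:245,180:255,::-1],(398,425),interpolation=cv2.INTER_CUBIC)
cv2.imwrite("pics/dock.png",np.hstack([A,B]))
crop(p,35,185,100,265,3.6,"printer.png")
hsv=cv2.cvtColor(p,cv2.COLOR_RGB2HSV)
P=cloud("top",d)
# orange tops
m=cv2.inRange(hsv,(3,150,150),(20,255,255)); z=P[:,:,2]
roi=np.zeros_like(m);roi[170:260,310:390]=1
m2=((m>0)|((z>75)))&(roi>0)&(d>0)
n,l,st,ce=cv2.connectedComponentsWithStats(m2.astype(np.uint8))
for i in range(1,n):
    if st[i,4]>60:
        ys,xs=np.where(l==i)
        rect=cv2.minAreaRect(np.c_[xs,ys].astype(np.float32)); bp=cv2.boxPoints(rect)
        W=ray("top",bp,92); print("top",st[i],rect,W[:,:2].mean(0),np.median(z[l==i]))
        pts=ray("top",np.c_[xs,ys],92)[:,:2].astype(np.float32)
        print(cv2.minAreaRect(pts))
# dock
v=hsv[:,:,2]
m=((z>35)&(z<55)&(roi>0)).astype(np.uint8)
ys,xs=np.where(m); print("dock",cv2.minAreaRect(ray("top",np.c_[xs,ys],45)[:,:2].astype(np.float32)))
# printer door
roi=np.zeros_like(v);roi[140:240,102:165]=1
m=((v<90)&(roi>0)).astype(np.uint8)
n,l,st,ce=cv2.connectedComponentsWithStats(m)
for i in range(1,n):
    if st[i,4]>200:
        ys,xs=np.where(l==i);R=cv2.minAreaRect(ray("top",np.c_[xs,ys],78)[:,:2].astype(np.float32))
        print("door",st[i],R,np.median(z[l==i]))
m=((z>70)&(z<90)).astype(np.uint8);m[:,:40]=0;m[:,190:]=0;m[:100]=0;m[270:]=0
m=cv2.morphologyEx(m,cv2.MORPH_OPEN,np.ones((5,5)))
m[:, :105]=0
ys,xs=np.where(m);R=cv2.minAreaRect(ray("top",np.c_[xs,ys],80)[:,:2].astype(np.float32));print("deck",R,cv2.boxPoints(R))
E
```

```text
top [338 194  23  17 261] ((348.86920166015625, 201.85385131835938), (11.927987098693848, 22.10186004638672), 74.74488067626953) [ 553.11557211 -283.82183192] 93.48406249217037
((553.1223754882812, -283.84454345703125), (24.793432235717773, 45.92860412597656), 16.794635772705078)
top [345 222  24  17 265] ((356.3499755859375, 229.95001220703125), (11.840282440185547, 22.10186004638672), 74.74488067626953) [ 495.20381697 -300.4434122 ] 93.60296785697929
((495.2017517089844, -300.4361572265625), (24.45705795288086, 45.77515411376953), 16.802932739257812)
dock ((524.1716918945312, -292.6874084472656), (139.8092498779297, 85.05368041992188), 16.710487365722656)
door [116 211  27  12 218] ((510.9610290527344, 178.38296508789062), (23.312883377075195, 55.55915451049805), 1.5149378776550293) 79.47119167309049
deck ((584.3712158203125, 171.7164306640625), (300.3633117675781, 127.14524841308594), 1.3319190740585327) [[432.7524  231.78102]
 [435.70786 104.67011]
 [735.99    111.65184]
 [733.03455 238.76276]]
```

View pics/dock.png

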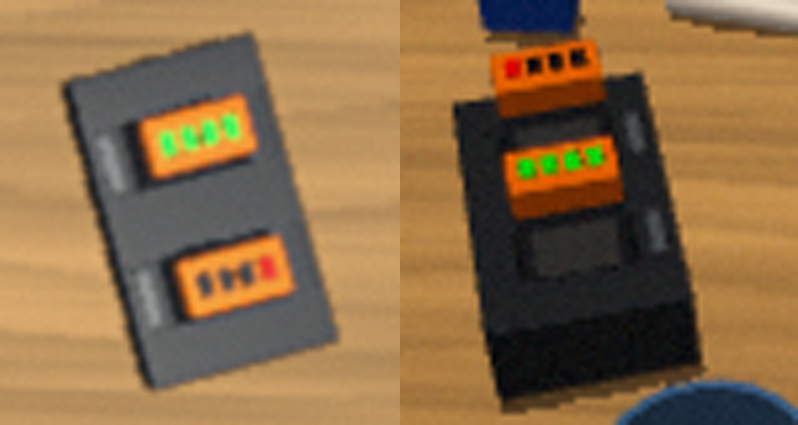

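View pics/printer.png

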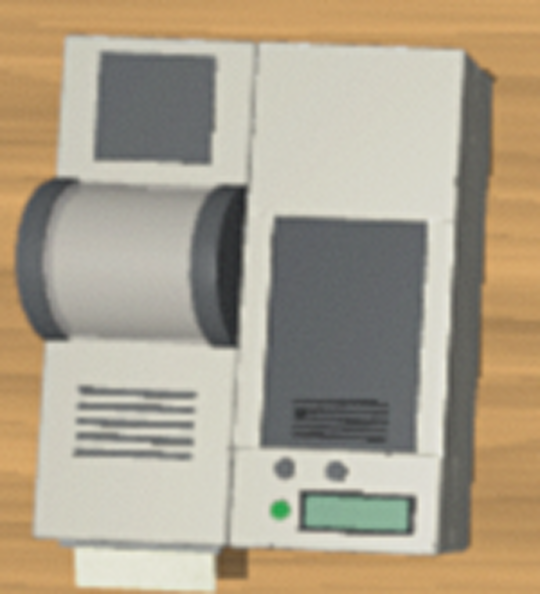

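```bash
python3 - <<'E'
from h import *
a=np.load("/tmp/top0.npz");p,d=a["p"],a["d"]
v=cv2.cvtColor(p,cv2.COLOR_RGB2HSV)[:,:,2]
print(v[190,95:175].tolist())
print("ribs",ray("top",[129.7,217],78))
m=(v<150).astype(np.uint8); m[:157]=0;m[228:]=0;m[:,:106]=0;m[:,158:]=0
n,l,st,ce=cv2.connectedComponentsWithStats(m);i=1+st[1:,4].argmax();ys,xs=np.where(l==i)
R=cv2.minAreaRect(ray("top",np.c_[xs,ys],78)[:,:2].astype(np.float32));print(st[i],R)
# scene view
s=np.load("/tmp/scene0.npz");q,e=s["p"],s["d"]
crop(q,385,560,150,310,4,"printer_s.png")
v=cv2.cvtColor(q,cv2.COLOR_RGB2HSV)[:,:,2]
print(v[215,395:480].tolist())
m=(v<120).astype(np.uint8); m[:184]=0;m[240:]=0;m[:,:405]=0;m[:,472:]=0
n,l,st,ce=cv2.connectedComponentsWithStats(m);i=1+st[1:,4].argmax();ys,xs=np.where(l==i)
R=cv2.minAreaRect(ray("scene",np.c_[xs,ys],78)[:,:2].astype(np.float32));print(st[i],R)
# scene pack tops
h=cv2.cvtColor(q,cv2.COLOR_RGB2HSV)
# raw depth height of deck/top
P=cloud("top",d);print(P[170:180,110:155,2].mean(), P[120:150,115:155,2].mean())
E
```

```text
[86, 84, 65, 53, 49, 55, 125, 201, 215, 213, 214, 215, 220, 208, 121, 90, 100, 101, 102, 102, 103, 101, 102, 101, 103, 102, 103, 103, 102, 104, 104, 104, 102, 104, 102, 103, 104, 105, 105, 105, 106, 104, 106, 106, 108, 105, 107, 105, 106, 107, 103, 106, 106, 107, 107, 107, 115, 162, 213, 220, 219, 220, 221, 225, 219, 135, 91, 97, 98, 98, 97, 97, 93, 116, 164, 170, 167, 169, 165, 166]
ribs [[509.93479461 176.74103915  78.        ]]
[ 107  160   47   66 2792] ((562.427001953125, 178.12730407714844), (92.50135803222656, 137.03652954101562), 89.26168060302734)
[75, 76, 75, 78, 73, 73, 74, 75, 93, 179, 185, 182, 182, 184, 181, 186, 184, 61, 60, 60, 63, 62, 59, 63, 65, 63, 62, 60, 65, 63, 61, 62, 62, 63, 62, 62, 61, 64, 62, 61, 63, 61, 60, 62, 62, 59, 60, 58, 61, 60, 60, 63, 65, 62, 60, 65, 62, 63, 60, 61, 60, 60, 79, 189, 185, 183, 183, 183, 182, 175, 115, 30, 34, 30, 35, 36, 33, 32, 32, 29, 39, 76, 84, 85, 84]
[ 406  186   58   50 2182] ((557.5737915039062, 180.1583709716797), (93.19566345214844, 136.91021728515625), 89.21073913574219)
85.92055638940032 85.38456751104584
```

View pics/printer_s.png

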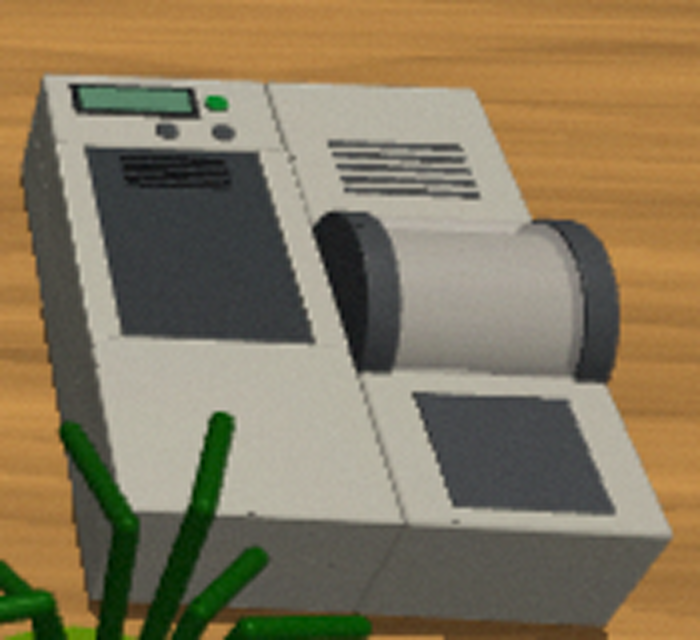

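```bash
python3 - <<'E'
from h import *
for n in("top","scene"):
    a=np.load(f"/tmp/{n}0.npz");p,d=a["p"],a["d"]
    P=cloud(n,d).reshape(-1,3);P=P[(d.ravel()>0)]
    for reg in ((440,630,-150,30),(350,420,100,300),(350,700,-200,-180),(380,430,-400,0),(650,750,-350,-100),(600,700,30,90),(400,700,20,80)):
        m=(P[:,0]>reg[0])&(P[:,0]<reg[1])&(P[:,1]>reg[2])&(P[:,1]<reg[3])&(abs(P[:,2])<12)
        if m.sum()>20: print(n,reg,m.sum(),np.median(P[m,2]).round(2))
    for nm,reg in (("deckrear",(650,720,130,220)),("deckfront",(440,470,150,170)),("door",(540,600,150,200)),("full",(545,560,-290,-275)),("flat",(488,502,-308,-292))):
        m=(P[:,0]>reg[0])&(P[:,0]<reg[1])&(P[:,1]>reg[2])&(P[:,1]<reg[3])&(abs(P[:,2])>30)
        print(n,nm,m.sum(),np.median(P[m,2]).round(2))
E
```

```text
top (440, 630, -150, 30) 6409 1.23
top (350, 420, 100, 300) 2649 0.57
top (350, 700, -200, -180) 1220 1.55
top (380, 430, -400, 0) 3694 1.27
top (650, 750, -350, -100) 3775 2.24
top (600, 700, 30, 90) 1139 1.24
top (400, 700, 20, 80) 3460 1.1
top deckrear 1358 81.11
top deckfront 131 81.88
top door 665 78.93
top full 50 93.67
top flat 56 93.74
scene (440, 630, -150, 30) 4271 1.27
scene (350, 420, 100, 300) 253 1.42
scene (350, 700, -200, -180) 618 1.37
scene (380, 430, -400, 0) 1760 1.26
scene (650, 750, -350, -100) 3380 1.33
scene (600, 700, 30, 90) 1038 1.38
scene (400, 700, 20, 80) 2580 1.32
scene deckrear 1343 81.37
scene deckfront 83 82.82
scene door 527 79.46
scene full 36 94.28
scene flat 35 93.36
```

Emit:
jog_arm --moves '[{"grip":1,"translation":[0,0,0],"twist":[0,0,0.0957]},{"grip":1,"translation":[0,0,0],"twist":[0,0,0.0957]},{"grip":1,"translation":[0,0,0],"twist":[0,0,0.0957]},{"grip":1,"translation":[0.0138,-0.0326,0],"twist":[0,0,0]},{"grip":1,"translation":[0.0138,-0.0326,0],"twist":[0,0,0]},{"grip":1,"translation":[0.0138,-0.0326,0],"twist":[0,0,0]},{"grip":1,"translation":[0.0138,-0.0326,0],"twist":[0,0,0]},{"grip":1,"translation":[0.0138,-0.0326,0],"twist":[0,0,0]},{"grip":1,"translation":[0.0138,-0.0326,0],"twist":[0,0,0]},{"grip":1,"translation":[0.0138,-0.0326,0],"twist":[0,0,0]}]'

```text
clock: 0.93
eef_pos: [268.0, -373.6, 231.0]
tcp_rot: [-3.141, 0.0, -0.016]
contact_force: [0.8, 0.1, -0.5]
opening: -0.001
```

Emit:
jog_arm --moves '[{"grip":1,"translation":[0.0138,-0.0326,0],"twist":[0,0,0]},{"grip":1,"translation":[0.0138,-0.0326,0],"twist":[0,0,0]},{"grip":1,"translation":[0.0138,-0.0326,0],"twist":[0,0,0]},{"grip":1,"translation":[0.0138,-0.0326,0],"twist":[0,0,0]},{"grip":1,"translation":[0.0138,-0.0326,0],"twist":[0,0,0]},{"grip":1,"translation":[0.0138,-0.0326,0],"twist":[0,0,0]},{"grip":1,"translation":[0.0138,-0.0326,0],"twist":[0,0,0]},{"grip":1,"translation":[0.0138,-0.0326,0],"twist":[0,0,0]}]'

```text
clock: 1.6
eef_pos: [382.4, -114.6, 231.3]
tcp_rot: [3.142, -0.0, -0.015]
contact_force: [0.9, 0.2, -0.4]
opening: 0.001
```

Emit:
jog_arm --moves '[{"grip":1,"translation":[0.0138,-0.0326,0],"twist":[0,0,0]},{"grip":1,"translation":[0.0138,-0.0326,0],"twist":[0,0,0]},{"grip":1,"translation":[0.0138,-0.0326,0],"twist":[0,0,0]},{"grip":1,"translation":[0.0138,-0.0326,0],"twist":[0,0,0]},{"grip":1,"translation":[0.0138,-0.0326,0],"twist":[0,0,0]},{"grip":1,"translation":[0.0138,-0.0326,0],"twist":[0,0,0]},{"grip":1,"translation":[0.0138,-0.0326,0],"twist":[0,0,0]},{"grip":1,"translation":[0.0138,-0.0326,0],"twist":[0,0,0]},{"grip":1,"translation":[0.0138,-0.0326,0],"twist":[0,0,0]}]'

```text
clock: 2.35
eef_pos: [511.1, 177.0, 231.0]
tcp_rot: [3.141, 0.0, -0.015]
contact_force: [-0.2, -0.5, -0.4]
opening: 0.002
```

Emit:
jog_arm --moves '[{"grip":1,"translation":[0,0,0.04],"twist":[0,0,0]},{"grip":1,"translation":[0,0,0.04],"twist":[0,0,0]},{"grip":1,"translation":[0,0,0.04],"twist":[0,0,0]},{"grip":1,"translation":[0,0,0.01],"twist":[0,0,0]},{"grip":1,"translation":[0,0,0],"twist":[0,0,0]}]'

```text
clock: 2.77
eef_pos: [508.5, 174.4, 98.5]
tcp_rot: [3.139, 0.006, -0.015]
contact_force: [-0.6, 0.4, 0.2]
opening: -0.001
```

```bash
python3 - <<'E'
from h import *
for n in("scene","top"):
    p,d=r.grab_frame(n); np.savez(f"/tmp/{n}1.npz",p=p,d=d)
    if n=="scene": crop(p,385,560,130,290,4,"s1.png")
    else: crop(p,35,185,120,265,4,"t1.png")
s=r.sense();print(s["eef_pos"],s["contact_force"]); print(proj("scene",s["eef_pos"]),proj("top",s["eef_pos"]))
E
```

```text
[511.6530719  175.29294337 102.41856585] [0.62768517 0.79729606 1.05867488]
[[429.18353317 185.47653955]] [[126.63032862 215.68297245]]
```

View pics/s1.png

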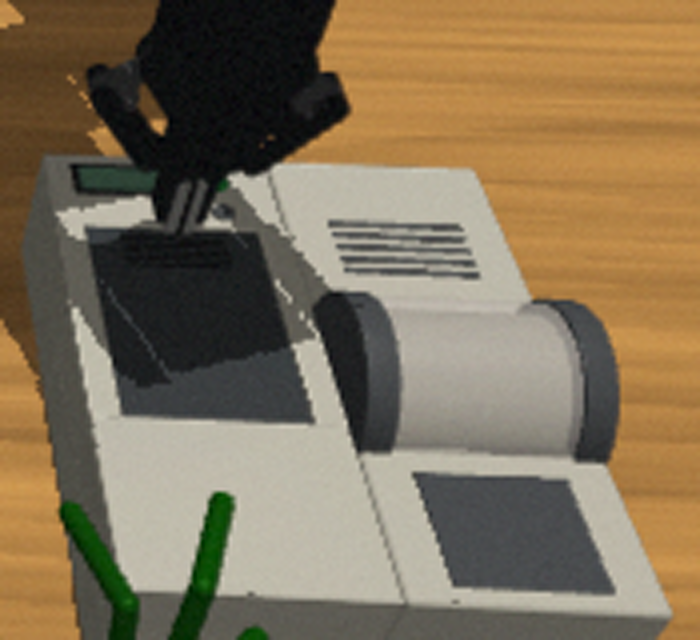

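View pics/t1.png

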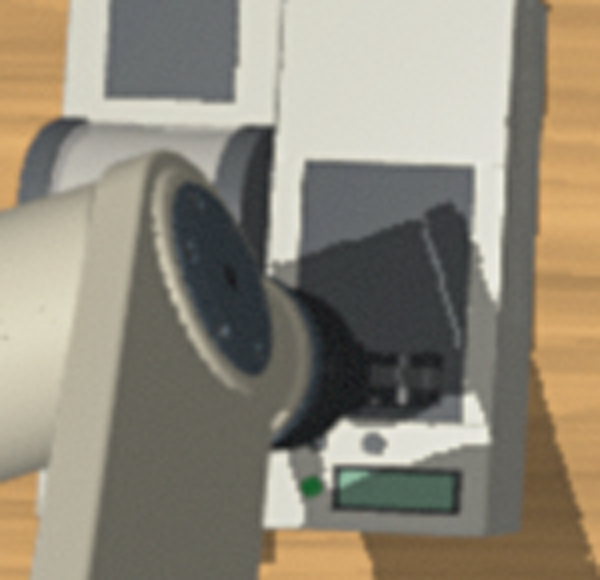

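```bash
python3 - <<'E'
from h import *
print(proj("scene",[508.5,174.4,98.5]))
print(ray("scene",[428.9,192.9],78),ray("scene",[428.9,192.9],79.3), ray("scene",[430,188.3],98.5))
s=r.sense();print(s["eef_pos"],s["contact_force"])
E
```

```text
[[428.03709061 185.81152521]]
[[508.44987327 180.93672567  78.        ]] [[509.82886738 180.38088262  79.3       ]] [[516.05445881 177.06961361  98.5       ]]
[511.6530719  175.29294337 102.41856585] [0.62768517 0.79729606 1.05867488]
```

Emit:
jog_arm --moves '[{"grip":1,"translation":[-0.002,-0.002,0.01],"twist":[0,0,0]},{"grip":1,"translation":[0,0,0.008],"twist":[0,0,0]},{"grip":1,"translation":[0,0,0.004],"twist":[0,0,0]},{"grip":1,"translation":[0,0,0.002],"twist":[0,0,0]},{"grip":1,"translation":[0,0,0.0],"twist":[0,0,0]}]'

```text
clock: 3.28
eef_pos: [509.8, 177.3, 78.1]
tcp_rot: [-3.141, -0.002, -0.015]
contact_force: [-0.1, -1.4, 3.4]
opening: 0.001
```

Emit:
jog_arm --moves '[{"grip":1,"translation":[0,0,0.002],"twist":[0,0,0]},{"grip":1,"translation":[0,0,0],"twist":[0,0,0]}]'

```text
clock: 3.45
eef_pos: [511.5, 177.4, 77.8]
tcp_rot: [-3.141, -0.005, -0.015]
contact_force: [-0.2, -3.8, 18.3]
opening: 0.002
```

Emit:
jog_arm --moves '[{"grip":1,"translation":[0.006,0,0],"twist":[0,0,0]},{"grip":1,"translation":[0.008,0,0],"twist":[0,0,0]},{"grip":1,"translation":[0.008,0,0],"twist":[0,0,0]},{"grip":1,"translation":[0.008,0,0],"twist":[0,0,0]},{"grip":1,"translation":[0.008,0,0],"twist":[0,0,0]},{"grip":1,"translation":[0.008,0,0],"twist":[0,0,0]},{"grip":1,"translation":[0.008,0,0],"twist":[0,0,0]}]'

```text
clock: 4.03
eef_pos: [565.1, 176.5, 77.9]
tcp_rot: [-3.141, -0.004, -0.015]
contact_force: [-3.4, -2.0, 19.3]
opening: 0.002
```

Emit:
jog_arm --moves '[{"grip":1,"translation":[0.008,0,0],"twist":[0,0,0]},{"grip":1,"translation":[0.008,0,0],"twist":[0,0,0]},{"grip":1,"translation":[0.008,0,0],"twist":[0,0,0]},{"grip":1,"translation":[0.008,0,0],"twist":[0,0,0]},{"grip":1,"translation":[0.007,0,0],"twist":[0,0,0]},{"grip":1,"translation":[0.004,0,0],"twist":[0,0,0]},{"grip":1,"translation":[0.002,0,0],"twist":[0,0,0]}]'

```text
clock: 4.62
eef_pos: [607.0, 175.8, 77.8]
tcp_rot: [-3.141, 0.003, -0.016]
contact_force: [-21.1, 0.0, 33.2]
opening: 0.0
```

Emit:
jog_arm --moves '[{"grip":1,"translation":[-0.001,0,-0.004],"twist":[0,0,0]},{"grip":1,"translation":[-0.001,0,-0.025],"twist":[0,0,0]},{"grip":1,"translation":[0,0,-0.04],"twist":[0,0,0]},{"grip":1,"translation":[0,0,-0.04],"twist":[0,0,0]},{"grip":-1,"translation":[-0.0138,0.035,-0.01],"twist":[0,0,0]},{"grip":-1,"translation":[-0.0138,0.035,0],"twist":[0,0,0]},{"grip":-1,"translation":[-0.0138,0.035,0],"twist":[0,0,0]},{"grip":-1,"translation":[0,0.035,0],"twist":[0,0,0]},{"grip":-1,"translation":[0,0.035,0],"twist":[0,0,0]},{"grip":-1,"translation":[0,0.035,0],"twist":[0,0,0]}]'

```text
clock: 5.45
eef_pos: [561.0, -35.2, 195.0]
tcp_rot: [3.142, -0.001, -0.015]
contact_force: [1.3, -0.1, -0.6]
opening: 0.844
```

```bash
python3 - <<'E'
from h import *
for n in("scene","top"):
    p,d=r.grab_frame(n); np.savez(f"/tmp/{n}2.npz",p=p,d=d)
    if n=="scene": crop(p,385,560,150,310,4,"s2.png")
    else: crop(p,35,185,100,265,3.6,"t2.png")
print(r.sense()["eef_pos"])
E
```

```text
[561.23021039 -37.87980164 194.8254989 ]
```

View pics/s2.png

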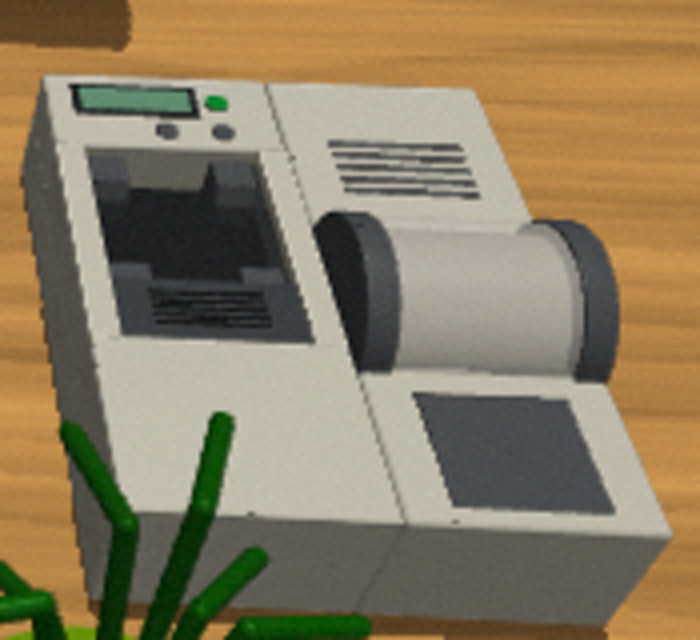

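View pics/t2.png

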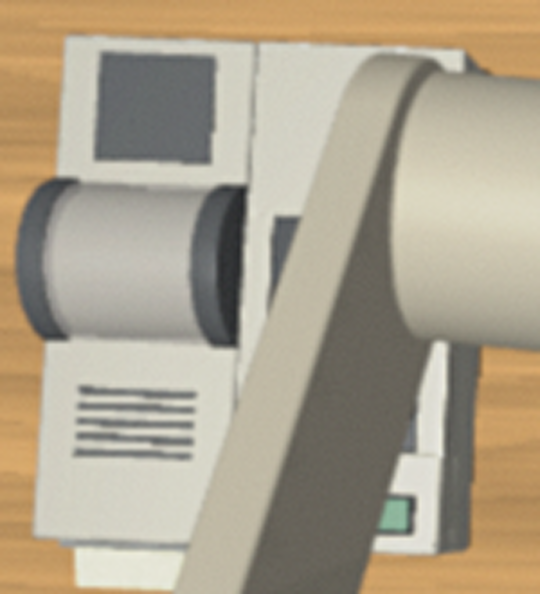

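```bash
python3 - <<'E'
from h import *
for n in("scene","top"):
    p=np.load(f"/tmp/{n}0.npz")["p"];h=cv2.cvtColor(p,cv2.COLOR_RGB2HSV)
    m=cv2.inRange(h,(45,120,120),(75,255,255))
    x0,x1,y0,y1=(195,225,185,205) if n=="scene" else (335,365,190,215)
    ys,xs=np.where(m[y0:y1,x0:x1]);print(n,len(xs),xs.mean()+x0,ys.mean()+y0,ray(n,[xs.mean()+x0,ys.mean()+y0],92),ray(n,[xs.mean()+x0,ys.mean()+y0],93.3))
    P=ray(n,np.c_[xs+x0,ys+y0],92)[:,:2].astype(np.float32)
    l=cv2.fitLine(P,cv2.DIST_L2,0,.01,.01).ravel();print(np.degrees(np.arctan2(l[1],l[0])))
print(ray("top",[[313,133],[227,108],[257,169]],92), ray("top",[[374,295]],90))
E
```

```text
scene 29 209.86206896551724 195.06896551724137 [[ 549.23012715 -283.7108798    92.        ]] [[ 550.55542378 -283.31688089   93.3       ]]
-73.71299
top 40 349.5 201.725 [[ 553.4106278  -285.12673286   92.        ]] [[ 553.3093996  -284.95886949   93.3       ]]
-73.2077
[[ 695.70383448 -205.97997472   92.        ]
 [ 744.51872085  -23.83293457   92.        ]
 [ 616.93779487  -90.85804819   92.        ]] [[ 362.29589575 -339.57457688   90.        ]]
```

Emit:
jog_arm --moves '[{"grip":-1,"translation":[-0.0008,0.0351,0],"twist":[0,0,-0.1017]},{"grip":-1,"translation":[0.003,0.035,0],"twist":[0,0,-0.1017]},{"grip":-1,"translation":[-0.0078,0.0345,0],"twist":[0,0,-0.1017]},{"grip":-1,"translation":[-0.0114,0.0333,0],"twist":[0,0,0]},{"grip":-1,"translation":[-0.0114,0.0333,0],"twist":[0,0,0]},{"grip":-1,"translation":[-0.0114,0.0333,0],"twist":[0,0,0]},{"grip":-1,"translation":[-0.0114,0.0333,0],"twist":[0,0,0]},{"grip":-1,"translation":[0,0,0],"twist":[0,0,0]}]'

```text
clock: 6.22
eef_pos: [559.2, -284.6, 194.6]
tcp_rot: [3.139, -0.0, 0.287]
contact_force: [-1.1, 0.7, 0.1]
opening: 0.998
```

Emit:
jog_arm --moves '[{"grip":-1,"translation":[-0.0067,-0.0026,0.03],"twist":[0,0,0]},{"grip":-1,"translation":[0,0,0.03],"twist":[0,0,0]},{"grip":-1,"translation":[0,0,0.01],"twist":[0,0,0]},{"grip":-1,"translation":[0,0,0],"twist":[0,0,0]}]'

```text
clock: 6.55
eef_pos: [550.4, -277.3, 121.7]
tcp_rot: [-3.138, 0.004, 0.29]
contact_force: [-0.4, -0.8, 0.9]
opening: 1.0
```

```bash
python3 - <<'E'
from h import *
p,d=r.grab_frame("scene"); crop(p,150,290,100,240,4,"s3.png")
print(r.sense()["eef_pos"])
E
```

```text
[ 551.69391169 -277.8818017   123.67372493]
```

View pics/s3.png

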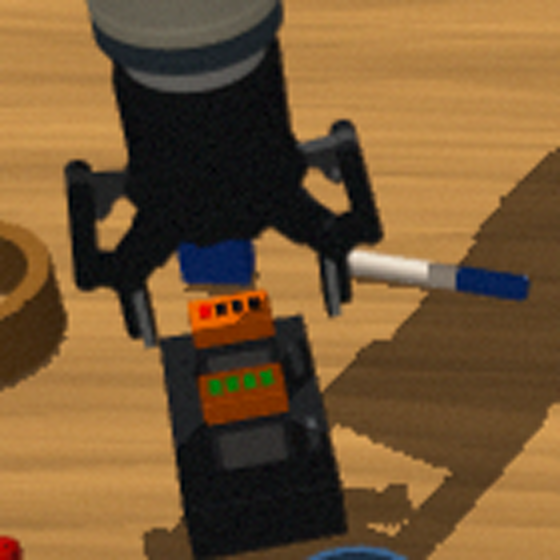

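Emit:
jog_arm --moves '[{"grip":-1,"translation":[-0.0015,0.005,0.015],"twist":[0,0,0]},{"grip":-1,"translation":[0,0,0.025],"twist":[0,0,0]},{"grip":-1,"translation":[0,0,0.02],"twist":[0,0,0]},{"grip":-1,"translation":[0,0,0.008],"twist":[0,0,0]},{"grip":-1,"translation":[0,0,0],"twist":[0,0,0]},{"grip":-1,"translation":[0,0,0],"twist":[0,0,0]}]'

```text
clock: 7.1
eef_pos: [552.9, -284.1, 57.6]
tcp_rot: [3.141, -0.001, 0.29]
contact_force: [-0.0, -1.3, 0.6]
opening: 0.997
```

```bash
python3 - <<'E'
from h import *
p,d=r.grab_frame("scene"); crop(p,150,290,100,240,4,"s4.png")
print(r.sense()["eef_pos"],r.sense()["contact_force"])
E
```

```text
[ 553.22968323 -284.33148842   58.01701986] [ 0.41318291 -0.80433095  0.06442495]
```

View pics/s4.png

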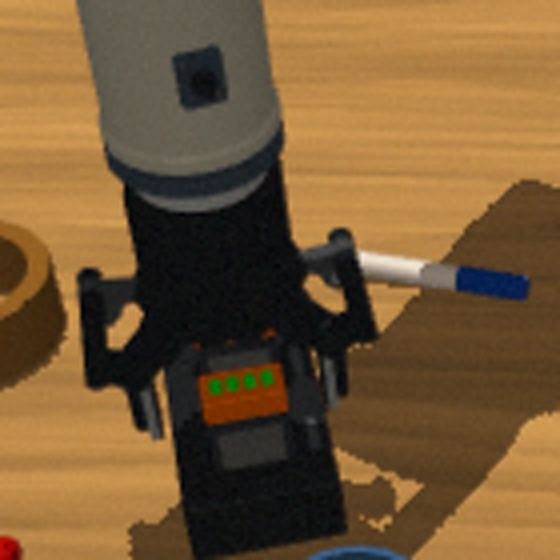

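Emit:
jog_arm --moves '[{"grip":1,"translation":[0,0,0],"twist":[0,0,0]},{"grip":1,"translation":[0,0,0],"twist":[0,0,0]},{"grip":1,"translation":[0,0,0],"twist":[0,0,0]},{"grip":1,"translation":[0,0,0],"twist":[0,0,0]},{"grip":1,"translation":[0,0,0],"twist":[0,0,0]},{"grip":1,"translation":[0,0,0],"twist":[0,0,0]}]' --squeeze 50

```text
clock: 7.65
eef_pos: [552.4, -284.2, 57.2]
tcp_rot: [3.141, -0.001, 0.29]
contact_force: [-0.9, 0.5, 6.9]
opening: 0.511
```

Emit:
jog_arm --moves '[{"grip":1,"translation":[0,0,-0.01],"twist":[0,0,0]},{"grip":1,"translation":[0,0,-0.02],"twist":[0,0,0]},{"grip":1,"translation":[0,0,-0.025],"twist":[0,0,0]},{"grip":1,"translation":[0,0,-0.03],"twist":[0,0,0]},{"grip":1,"translation":[0,0,-0.03],"twist":[0,0,0]},{"grip":1,"translation":[0,0,-0.03],"twist":[0,0,0]},{"grip":1,"translation":[0,0,0],"twist":[0,0,0]}]'

```text
clock: 8.23
eef_pos: [554.7, -285.4, 208.1]
tcp_rot: [3.135, -0.006, 0.29]
contact_force: [1.7, -1.2, -1.3]
opening: 0.511
```

```bash
python3 - <<'E'
from h import *
p,d=r.grab_frame("scene"); crop(p,150,290,60,240,3.3,"s5.png")
s=r.sense();print(s["eef_pos"],s["contact_force"],s["opening"],s["qpos"])
E
```

```text
[ 553.68756287 -284.91938823  205.20961015] [-0.39911765  0.06245902 -3.13805933] 0.5086666447956962 [-4.77633032e-01  3.71070213e-01  1.66855269e+00 -4.77568275e-05
  1.09566463e+00  8.03446206e-01]
```

View pics/s5.png

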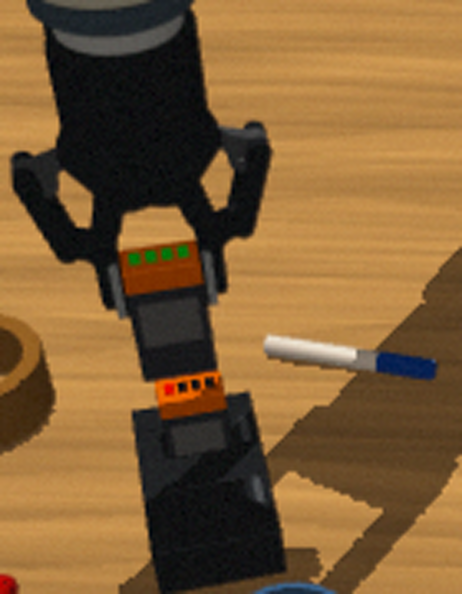

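Emit:
jog_arm --moves '[{"grip":1,"translation":[0.0094,-0.0316,0],"twist":[0,0,0.0967]},{"grip":1,"translation":[0.0063,-0.0324,0],"twist":[0,0,0.0967]},{"grip":1,"translation":[0.0032,-0.0329,0],"twist":[0,0,0.0967]},{"grip":1,"translation":[-0.0028,-0.033,0],"twist":[0,0,0]},{"grip":1,"translation":[-0.0028,-0.033,0],"twist":[0,0,0]},{"grip":1,"translation":[-0.0028,-0.033,0],"twist":[0,0,0]},{"grip":1,"translation":[-0.0028,-0.033,0],"twist":[0,0,0]},{"grip":1,"translation":[-0.0028,-0.033,0],"twist":[0,0,0]},{"grip":1,"translation":[0,0,0],"twist":[0,0,0]}]'

```text
clock: 9.03
eef_pos: [536.1, -15.2, 200.0]
tcp_rot: [-3.139, 0.003, 0.002]
contact_force: [-1.2, 0.6, -2.9]
opening: 0.509
```

Emit:
jog_arm --moves '[{"grip":1,"translation":[0,0,0],"twist":[0,0.12,0]},{"grip":1,"translation":[0,0,0],"twist":[0,0.12,0]},{"grip":1,"translation":[0,0,0],"twist":[0,0.12,0]},{"grip":1,"translation":[0,0,0],"twist":[0,0.12,0]},{"grip":1,"translation":[0,0,0],"twist":[0,0.12,0]},{"grip":1,"translation":[0,0,0],"twist":[0,0.12,0]},{"grip":1,"translation":[0,0,0],"twist":[0,0.12,0]},{"grip":1,"translation":[0,0,0],"twist":[0,0.12,0]},{"grip":1,"translation":[0,0,0],"twist":[0,0.12,0]},{"grip":1,"translation":[0,0,0],"twist":[0,0.12,0]}]'

```text
clock: 9.87
eef_pos: [538.2, 15.2, 200.6]
tcp_rot: [-3.042, -0.69, 0.004]
contact_force: [-1.2, 0.1, -1.7]
opening: 0.509
```

```bash
python3 - <<'E'
from h import *
p,d=r.grab_frame("scene"); cv2.imwrite("pics/s6.png",p[:,:,::-1])
s=r.sense();print(s["eef_pos"],s["tcp_rot"],s["contact_force"],s["opening"],s["qpos"])
from scipy.spatial.transform import Rotation as Ro
print(Ro.from_euler("xyz",s["tcp_rot"]).as_matrix().round(3))
E
```

```text
[537.72059637  16.01174443 200.1220092 ] [-3.0392795  -0.69024009  0.00432111] [-0.96798126  0.77489703 -3.05377789] 0.5065127091288795 [-0.06670302  0.04110459  2.34061572  1.09517351  0.16591691  0.42592627]
[[ 0.771  0.069  0.633]
 [ 0.003 -0.994  0.105]
 [ 0.637 -0.079 -0.767]]
```

View pics/s6.png

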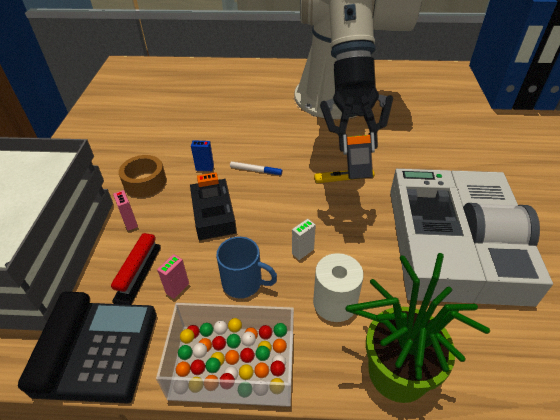

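```bash
cat >> h.py <<'E'
from scipy.spatial.transform import Rotation as Ro
def plan(pos,R):
    s=r.sense();C=Ro.from_euler("xyz",s["tcp_rot"])
    rv=(C.inv()*R).as_rotvec(); d=np.array(pos)-s["eef_pos"]
    print("pos",s["eef_pos"].round(1),"F",s["contact_force"].round(1),"open",round(s["opening"],3),"q",s["qpos"].round(2))
    print("rotvec tool",rv.round(4),np.linalg.norm(rv),"trans now-tool",C.inv().apply(d).round(2),"trans target-tool",R.inv().apply(d).round(2))
def down(psi): return Ro.from_euler("xyz",[np.pi,0,psi])
E
python3 - <<'E'
from h import *
R=down(1.047)*Ro.from_rotvec([0,1.082,0]); print(R.as_matrix().round(3)); plan([530,-10,150],R)
E
```

```text
[[ 0.235  0.866  0.442]
 [ 0.407 -0.5    0.765]
 [ 0.883  0.    -0.47 ]]
pos [537.7  16.  200.1] F [-1.   0.8 -3.1] open 0.507 q [-0.07  0.04  2.34  1.1   0.17  0.43]
rotvec tool [ 0.7151  0.3189 -0.6761] 1.0344902093951451 trans now-tool [-37.95  29.28  30.83] trans target-tool [-56.64   6.32   0.24]
```

Emit:
jog_arm --moves '[{"grip":1,"translation":[0,0,0],"twist":[0.0715,0.0319,-0.0676]},{"grip":1,"translation":[0,0,0],"twist":[0.0715,0.0319,-0.0676]},{"grip":1,"translation":[0,0,0],"twist":[0.0715,0.0319,-0.0676]},{"grip":1,"translation":[0,0,0],"twist":[0.0715,0.0319,-0.0676]},{"grip":1,"translation":[0,0,0],"twist":[0.0715,0.0319,-0.0676]},{"grip":1,"translation":[0,0,0],"twist":[0.0715,0.0319,-0.0676]},{"grip":1,"translation":[0,0,0],"twist":[0.0715,0.0319,-0.0676]},{"grip":1,"translation":[0,0,0],"twist":[0.0715,0.0319,-0.0676]},{"grip":1,"translation":[0,0,0],"twist":[0.0715,0.0319,-0.0676]},{"grip":1,"translation":[0,0,0],"twist":[0.0715,0.0319,-0.0676]}]'

```text
clock: 10.75
eef_pos: [531.4, 16.0, 193.6]
tcp_rot: [-3.024, -1.007, 0.806]
contact_force: [0.3, 0.3, -2.1]
opening: 0.51
```

```bash
python3 - <<'E'
from h import *
R=down(1.047)*Ro.from_rotvec([0,1.082,0]); plan([530,-10,120],R)
p,d=r.grab_frame("scene"); cv2.imwrite("pics/s7.png",p[:,:,::-1])
E
```

```text
pos [531.4  16.  193.6] F [ 0.3  0.3 -2.1] open 0.51 q [-0.55  0.37  2.2   1.3   1.07 -0.84]
rotvec tool [ 0.0911  0.0673 -0.1249] 0.16858761840880226 trans now-tool [-72.81  19.51  20.49] trans target-tool [-75.94  11.78  14.05]
```

View pics/s7.png

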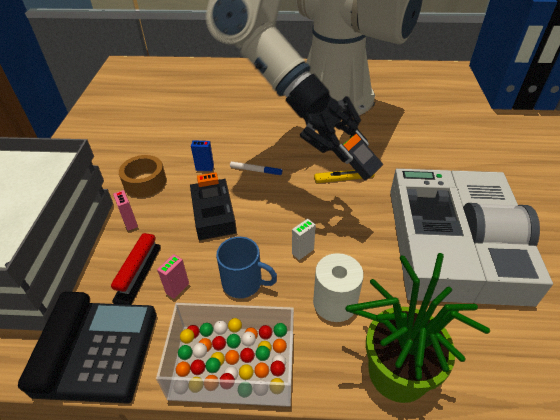

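Emit:
jog_arm --moves '[{"grip":1,"translation":[0,0,0],"twist":[0.0455,0.0337,-0.0625]},{"grip":1,"translation":[0,0,0],"twist":[0.0455,0.0337,-0.0625]},{"grip":1,"translation":[-0.025,0.004,0.005],"twist":[0,0,0]},{"grip":1,"translation":[-0.025,0.004,0.005],"twist":[0,0,0]},{"grip":1,"translation":[-0.025,0.004,0.004],"twist":[0,0,0]},{"grip":1,"translation":[0,0,0],"twist":[0,0,0]}]'

```text
clock: 11.3
eef_pos: [530.8, -9.9, 117.9]
tcp_rot: [-3.133, -1.078, 1.034]
contact_force: [-1.2, 0.2, -1.9]
opening: 0.508
```

```bash
python3 - <<'E'
from h import *
R=down(1.047)*Ro.from_rotvec([0,1.082,0]); plan([530,-10,50],R)
print(45*.47+12*.883)
E
```

```text
pos [530.8  -9.9 117.9] F [-1.2  0.2 -1.9] open 0.508 q [-0.62  0.61  2.13  1.28  1.16 -1.13]
rotvec tool [ 0.0036  0.0036 -0.0063] 0.008080178544768737 trans now-tool [-60.11  -0.41  31.65] trans target-tool [-60.22  -0.67  31.43]
31.746
```

Emit:
jog_arm --moves '[{"grip":1,"translation":[-0.023,0,0.0122],"twist":[0,0,0]},{"grip":1,"translation":[-0.023,0,0.0122],"twist":[0,0,0]},{"grip":1,"translation":[-0.016,0,0.0085],"twist":[0,0,0]},{"grip":1,"translation":[-0.006,0,0.0032],"twist":[0,0,0]},{"grip":1,"translation":[0,0,0],"twist":[0,0,0]},{"grip":1,"translation":[0,0,0],"twist":[0,0,0]}]'

```text
clock: 11.8
eef_pos: [533.1, -9.2, 46.5]
tcp_rot: [3.134, -1.084, 1.049]
contact_force: [0.0, 0.2, -1.7]
opening: 0.506
```

```bash
python3 - <<'E'
from h import *
R=down(1.047)*Ro.from_rotvec([0,1.082,0]); plan([530,-10,33],R)
p,d=r.grab_frame("scene"); crop(p,240,420,60,220,4,"s8.png")
E
```

```text
pos [533.1  -9.2  46.5] F [ 0.   0.2 -1.7] open 0.506 q [-0.62  0.77  2.11  1.35  1.12 -1.29]
rotvec tool [ 0.0059 -0.0015  0.001 ] 0.006125466818860119 trans now-tool [-12.95  -2.36   4.33] trans target-tool [-12.94  -2.32   4.36]
```

View pics/s8.png

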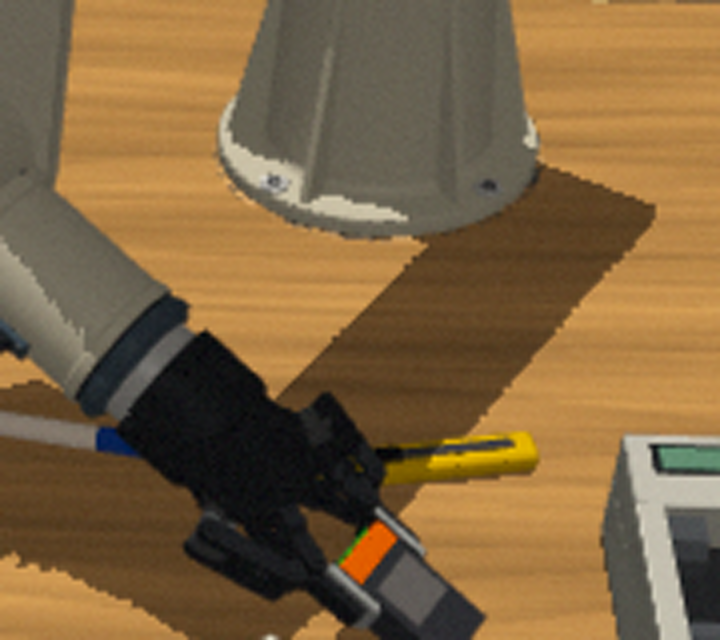

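Emit:
jog_arm --moves '[{"grip":1,"translation":[-0.005,0,0.0027],"twist":[0,0,0]},{"grip":1,"translation":[-0.004,0,0.002],"twist":[0,0,0]},{"grip":1,"translation":[-0.002,0,0.001],"twist":[0,0,0]},{"grip":1,"translation":[0,0,0],"twist":[0,0,0]}]'

```text
clock: 12.18
eef_pos: [533.2, -9.8, 33.0]
tcp_rot: [3.131, -1.083, 1.051]
contact_force: [-0.2, 0.1, -1.9]
opening: 0.513
```

Emit:
jog_arm --moves '[{"grip":1,"translation":[-0.002,0,0.001],"twist":[0,0,0]},{"grip":1,"translation":[-0.001,0,0.0005],"twist":[0,0,0]},{"grip":1,"translation":[0,0,0],"twist":[0,0,0]}]'

```text
clock: 12.43
eef_pos: [533.6, -9.6, 31.6]
tcp_rot: [3.13, -1.088, 1.052]
contact_force: [-4.4, -4.2, 11.2]
opening: 0.51
```

Emit:
jog_arm --moves '[{"grip":0.3,"translation":[0,0,0],"twist":[0,0,0]},{"grip":-0.3,"translation":[0,0,0],"twist":[0,0,0]},{"grip":-0.6,"translation":[0,0,0],"twist":[0,0,0]},{"grip":-0.6,"translation":[0,0,0],"twist":[0,0,0]},{"grip":-0.6,"translation":[0,0,0],"twist":[0,0,0]},{"grip":-0.6,"translation":[0,0,0],"twist":[0,0,0]}]'

```text
clock: 12.93
eef_pos: [533.2, -9.8, 29.8]
tcp_rot: [3.131, -1.084, 1.051]
contact_force: [-0.8, 0.7, 0.1]
opening: 0.799
```

```bash
python3 - <<'E'
from h import *
R=down(1.047)*Ro.from_rotvec([0,1.082,0]); plan([530,-10,33],R)
p,d=r.grab_frame("scene"); crop(p,240,420,90,250,4,"s9.png")
E
```

```text
pos [533.2  -9.8  29.8] F [-0.8  0.7  0.1] open 0.799 q [-0.62  0.81  2.1   1.36  1.12 -1.32]
rotvec tool [ 0.0067 -0.0016  0.002 ] 0.007193201382008182 trans now-tool [ 2.   -2.66 -3.11] trans target-tool [ 1.99 -2.69 -3.1 ]
```

View pics/s9.png

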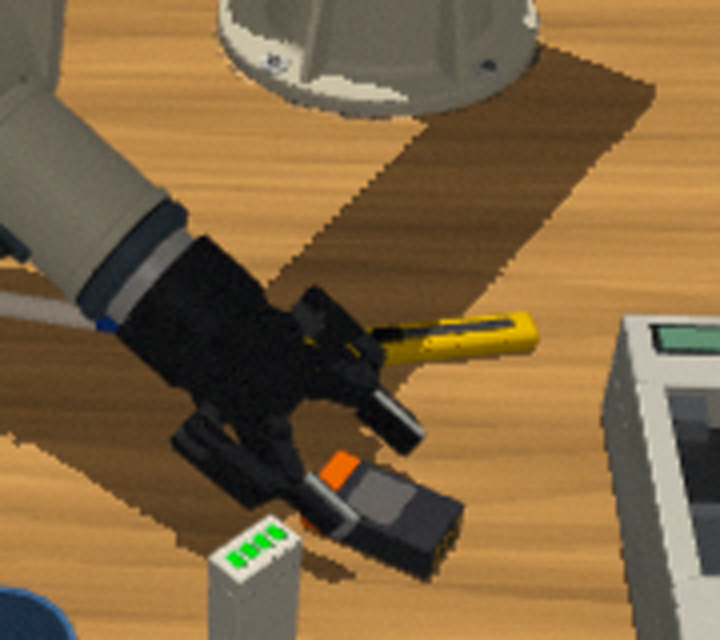

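Emit:
jog_arm --moves '[{"grip":-1,"translation":[0.008,0,-0.012],"twist":[0,0,0]},{"grip":-1,"translation":[0.018,0,-0.02],"twist":[0,0,0]},{"grip":-1,"translation":[0.0265,0,-0.0141],"twist":[0,0,0]},{"grip":-1,"translation":[0.0265,0,-0.0141],"twist":[0,0,0]},{"grip":-1,"translation":[0.0265,0,-0.0141],"twist":[0,0,0]},{"grip":-1,"translation":[0.0265,0,-0.0141],"twist":[0,0,0]},{"grip":-1,"translation":[0,0,0],"twist":[0,0,0]}]'

```text
clock: 13.57
eef_pos: [525.6, -24.2, 192.6]
tcp_rot: [3.118, -1.085, 1.063]
contact_force: [0.7, -0.7, 0.7]
opening: 0.998
```

```bash
python3 - <<'E'
from h import *
R=down(1.047); plan([530,-10,170],R)
for n in("scene","top"):
    p,d=r.grab_frame(n); np.savez(f"/tmp/{n}3.npz",p=p,d=d)
    cv2.imwrite(f"pics/{n}10.png",p[:,:,::-1])
E
```

```text
pos [525.6 -24.2 192.6] F [ 0.7 -0.7  0.7] open 0.998 q [-0.66  0.46  2.12  1.2   1.23 -0.99]
rotvec tool [ 0.0128 -1.0847  0.0014] 1.0847724722999406 trans now-tool [-13.16  -3.6   23.31] trans target-tool [14.48 -3.27 22.56]
```

View pics/scene10.png

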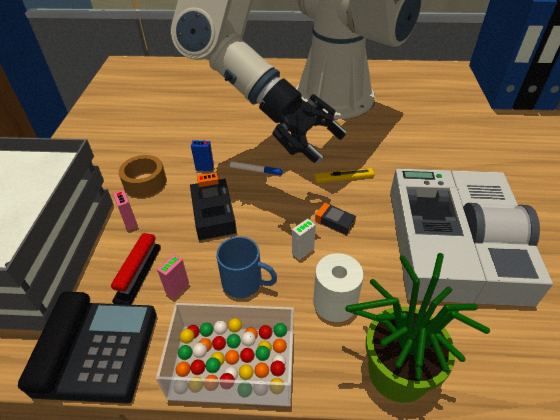

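View pics/top10.png

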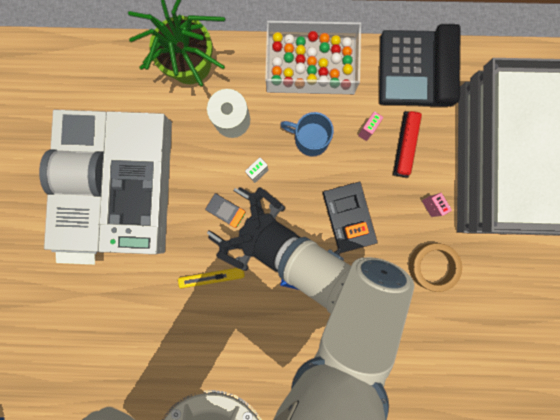

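```bash
python3 - <<'E'
from h import *
for n,box in(("top",(198,250,188,232)),("scene",(308,362,198,240))):
    a=np.load(f"/tmp/{n}3.npz");p,d=a["p"],a["d"];P=cloud(n,d);x0,x1,y0,y1=box
    m=np.zeros(d.shape,np.uint8);m[y0:y1,x0:x1]=1
    z=P[:,:,2];mm=((z>20)&(z<30)&(m>0)).astype(np.uint8)
    k,l,st,ce=cv2.connectedComponentsWithStats(mm);i=1+st[1:,4].argmax()
    ys,xs=np.where(l==i);R=cv2.minAreaRect(ray(n,np.c_[xs,ys],24.5)[:,:2].astype(np.float32))
    print(n,st[i],R,np.median(z[l==i]));
E
```

```text
top [205 193  40  35 696] ((532.4715576171875, -17.88399887084961), (80.92236328125, 43.79251480102539), 60.60774612426758) 25.1729444374949
scene [315 203  41  27 571] ((533.5767822265625, -15.453536987304688), (81.74009704589844, 48.44124984741211), 61.0214958190918) 25.159164206034244
```

Emit:
jog_arm --moves '[{"grip":-1,"translation":[0,0,0],"twist":[0.0013,-0.1085,0]},{"grip":-1,"translation":[0,0,0],"twist":[0.0013,-0.1085,0]},{"grip":-1,"translation":[0,0,0],"twist":[0.0013,-0.1085,0]},{"grip":-1,"translation":[0,0,0],"twist":[0.0013,-0.1085,0]},{"grip":-1,"translation":[0,0,0],"twist":[0.0013,-0.1085,0]},{"grip":-1,"translation":[0,0,0],"twist":[0.0013,-0.1085,0]},{"grip":-1,"translation":[0,0,0],"twist":[0.0013,-0.1085,0]},{"grip":-1,"translation":[0,0,0],"twist":[0.0013,-0.1085,0]},{"grip":-1,"translation":[0,0,0],"twist":[0.0013,-0.1085,0]},{"grip":-1,"translation":[0,0,0],"twist":[0.0013,-0.1085,0]}]'

```text
clock: 14.5
eef_pos: [524.4, -23.7, 187.2]
tcp_rot: [-3.137, 0.007, 1.049]
contact_force: [-0.8, -0.1, -0.5]
opening: 0.999
```

```bash
python3 - <<'E'
from h import *
plan([533,-17,60],down(1.059))
E
```

```text
pos [524.4 -23.7 187.2] F [-0.8 -0.1 -0.5] open 0.999 q [-0.05  0.25  1.88 -0.01  1.01  0.48]
rotvec tool [-0.0048  0.0073 -0.0103] 0.013498891571676084 trans now-tool [ 11.02   4.74 127.15] trans target-tool [ 10.05   4.24 127.25]
```

Emit:
jog_arm --moves '[{"grip":-1,"translation":[0.01,0.0042,0.03],"twist":[-0.0048,0.0073,-0.0103]},{"grip":-1,"translation":[0,0,0.035],"twist":[0,0,0]},{"grip":-1,"translation":[0,0,0.035],"twist":[0,0,0]},{"grip":-1,"translation":[0,0,0.02],"twist":[0,0,0]},{"grip":-1,"translation":[0,0,0.0],"twist":[0,0,0]},{"grip":-1,"translation":[0,0,0.0],"twist":[0,0,0]}]'

```text
clock: 15.0
eef_pos: [531.3, -16.2, 65.9]
tcp_rot: [-3.136, -0.004, 1.059]
contact_force: [0.4, -0.1, 0.6]
opening: 1.0
```

```bash
python3 - <<'E'
from h import *
plan([533,-17,6],down(1.059))
p,d=r.grab_frame("scene"); crop(p,240,420,120,260,4,"s11.png")
E
```

```text
pos [531.3 -16.2  65.9] F [ 0.4 -0.1  0.6] open 1.0 q [-0.04  0.43  1.96  0.01  0.75  0.47]
rotvec tool [-0.0054 -0.0038  0.0003] 0.006564872113887201 trans now-tool [-0.08  2.15 59.85] trans target-tool [ 0.15  1.82 59.86]
```

View pics/s11.png

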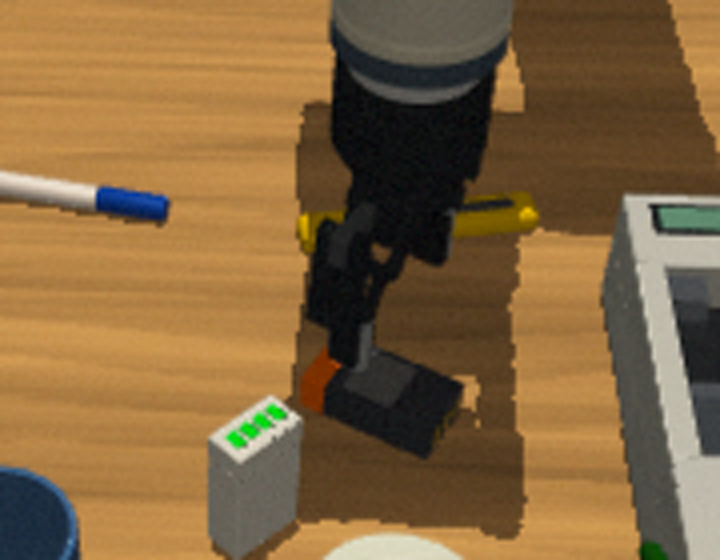

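Emit:
jog_arm --moves '[{"grip":-1,"translation":[0,0.0018,0.025],"twist":[-0.0054,-0.0038,0]},{"grip":-1,"translation":[0,0,0.025],"twist":[0,0,0]},{"grip":-1,"translation":[0,0,0.008],"twist":[0,0,0]},{"grip":-1,"translation":[0,0,0],"twist":[0,0,0]},{"grip":-1,"translation":[0,0,0],"twist":[0,0,0]}]'

```text
clock: 15.47
eef_pos: [535.4, -17.2, 10.9]
tcp_rot: [3.136, -0.003, 1.059]
contact_force: [-0.1, 0.1, -0.9]
opening: 0.998
```

```bash
python3 - <<'E'
from h import *
plan([533,-17,6],down(1.059))
p,d=r.grab_frame("scene"); crop(p,240,420,120,260,4,"s12.png")
E
```

```text
pos [535.4 -17.2  10.9] F [-0.1  0.1 -0.9] open 0.998 q [-0.03  0.53  1.98 -0.    0.63  0.48]
rotvec tool [ 0.0052 -0.0025 -0.0004] 0.005791130597007157 trans now-tool [-0.95 -2.2   4.87] trans target-tool [-0.93 -2.17  4.89]
```

View pics/s12.png

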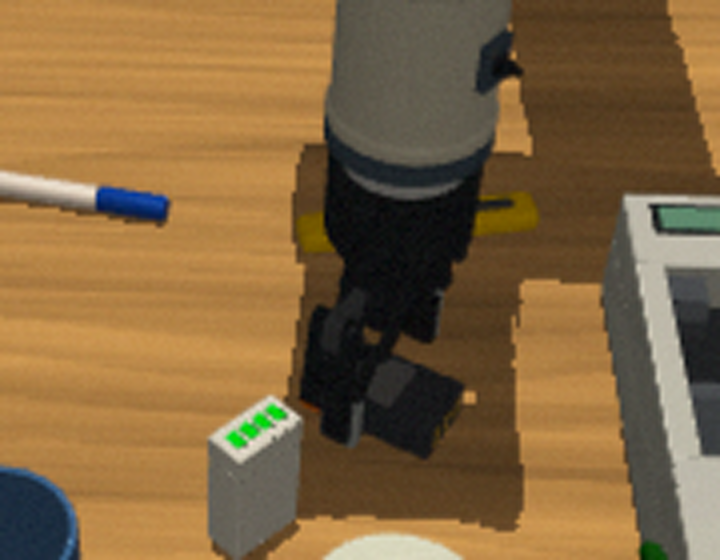

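Emit:
jog_arm --moves '[{"grip":-1,"translation":[-0.001,-0.002,0.004],"twist":[0.005,-0.0025,0]},{"grip":-1,"translation":[0,0,0],"twist":[0,0,0]},{"grip":1,"translation":[0,0,0],"twist":[0,0,0]},{"grip":1,"translation":[0,0,0],"twist":[0,0,0]},{"grip":1,"translation":[0,0,0],"twist":[0,0,0]},{"grip":1,"translation":[0,0,0],"twist":[0,0,0]},{"grip":1,"translation":[0,0,0],"twist":[0,0,0]},{"grip":1,"translation":[0,0,0],"twist":[0,0,0]}]' --squeeze 50

```text
clock: 16.18
eef_pos: [532.6, -17.0, 6.3]
tcp_rot: [-3.141, 0.0, 1.059]
contact_force: [-2.1, -0.7, 6.7]
opening: 0.508
```

Emit:
jog_arm --moves '[{"grip":1,"translation":[0,0,-0.015],"twist":[0,0,0]},{"grip":1,"translation":[0,0,-0.03],"twist":[0,0,0]},{"grip":1,"translation":[0,0,-0.035],"twist":[0,0,0]},{"grip":1,"translation":[0,0,-0.035],"twist":[0,0,0]},{"grip":1,"translation":[0,0,-0.03],"twist":[0,0,-0.1]},{"grip":1,"translation":[0,0,0],"twist":[0,0,-0.117]},{"grip":1,"translation":[0,0,0],"twist":[0,0,-0.117]},{"grip":1,"translation":[0,0,0],"twist":[0,0,-0.117]},{"grip":1,"translation":[0,0,0],"twist":[0,0,-0.117]},{"grip":1,"translation":[0,0,0],"twist":[0,0,-0.117]}]'

```text
clock: 17.02
eef_pos: [532.2, -17.0, 150.7]
tcp_rot: [-3.141, -0.0, 1.749]
contact_force: [-0.3, -0.2, -0.9]
opening: 0.5
```

Emit:
jog_arm --moves '[{"grip":1,"translation":[0,0,0],"twist":[0,0,-0.117]},{"grip":1,"translation":[0,0,0],"twist":[0,0,-0.117]},{"grip":1,"translation":[0,0,0],"twist":[0,0,-0.117]},{"grip":1,"translation":[0,0,0],"twist":[0,0,-0.117]},{"grip":1,"translation":[0,0,0],"twist":[0,0,-0.117]},{"grip":1,"translation":[0,0,0],"twist":[0,0,-0.117]},{"grip":1,"translation":[0,0,0],"twist":[0,0,-0.117]},{"grip":1,"translation":[0,0,0],"twist":[0,0,-0.117]},{"grip":1,"translation":[0,0,0],"twist":[0,0,-0.117]},{"grip":1,"translation":[0,0,0],"twist":[0,0,-0.117]}]'

```text
clock: 17.85
eef_pos: [532.2, -17.0, 150.6]
tcp_rot: [-3.141, -0.001, 2.919]
contact_force: [-1.2, -0.5, -2.2]
opening: 0.498
```

Emit:
jog_arm --moves '[{"grip":1,"translation":[0,0,0],"twist":[0,0,-0.117]},{"grip":1,"translation":[0,0,0],"twist":[0,0,-0.117]},{"grip":1,"translation":[0,0,0],"twist":[0,0,-0.117]},{"grip":1,"translation":[0,0,0],"twist":[0,0,-0.117]},{"grip":1,"translation":[0,0,0],"twist":[0,0,-0.117]},{"grip":1,"translation":[0,0,0],"twist":[0,0,-0.117]},{"grip":1,"translation":[0,0,0],"twist":[0,0,-0.117]},{"grip":1,"translation":[0,0,0],"twist":[0,0,-0.117]},{"grip":1,"translation":[0,0,0],"twist":[0,0,-0.117]},{"grip":1,"translation":[0,0,0],"twist":[0,0,-0.117]}]'

```text
clock: 18.68
eef_pos: [532.2, -17.0, 150.6]
tcp_rot: [3.141, -0.001, -2.194]
contact_force: [-0.1, 0.1, -1.7]
opening: 0.501
```

```bash
python3 - <<'E'
from h import *
plan([542.6,179.4,130],down(-1.585))
E
```

```text
pos [532.2 -17.  150.6] F [-0.1  0.1 -1.7] open 0.501 q [-0.03  0.31  1.9  -0.    0.93 -2.55]
rotvec tool [ 1.100e-03 -5.000e-04 -6.087e-01] 0.608743297582497 trans now-tool [-165.6   106.16   20.55] trans target-tool [-196.56   -7.58   20.58]
```

Emit:
jog_arm --moves '[{"grip":1,"translation":[-0.0276,0.0177,0],"twist":[0,0,0]},{"grip":1,"translation":[-0.0276,0.0177,0],"twist":[0,0,0]},{"grip":1,"translation":[-0.0276,0.0177,0],"twist":[0,0,0]},{"grip":1,"translation":[-0.0276,0.0177,0],"twist":[0,0,0]},{"grip":1,"translation":[-0.0276,0.0177,0],"twist":[0,0,0]},{"grip":1,"translation":[-0.0276,0.0177,0],"twist":[0,0,0]},{"grip":1,"translation":[0,0,0],"twist":[0,0,-0.114]},{"grip":1,"translation":[0,0,0],"twist":[0,0,-0.114]},{"grip":1,"translation":[0,0,0],"twist":[0,0,-0.114]},{"grip":1,"translation":[0,0,0],"twist":[0,0,-0.114]}]'

```text
clock: 19.52
eef_pos: [543.6, 179.6, 150.4]
tcp_rot: [3.14, -0.001, -1.737]
contact_force: [-0.9, 1.2, -2.2]
opening: 0.503
```

Emit:
jog_arm --moves '[{"grip":1,"translation":[0,0,0.01],"twist":[0,0,-0.1]},{"grip":1,"translation":[0,0,0.02],"twist":[0,0,-0.053]},{"grip":1,"translation":[0,0,0.01],"twist":[0,0,0]},{"grip":1,"translation":[0,0,0],"twist":[0,0,0]}]'

```text
clock: 19.85
eef_pos: [542.1, 178.7, 108.3]
tcp_rot: [3.137, -0.002, -1.592]
contact_force: [-1.0, -0.1, -2.4]
opening: 0.507
```

```bash
python3 - <<'E'
from h import *
plan([542.6,179.4,100],down(-1.585))
for n in("scene","top"):
    p,d=r.grab_frame(n); np.savez(f"/tmp/{n}4.npz",p=p,d=d)
    if n=="scene": crop(p,385,560,130,290,4,"s13.png")
    else: crop(p,35,185,120,265,4,"t13.png")
E
```

```text
pos [542.1 178.7 108.3] F [-1.  -0.1 -2.4] open 0.507 q [ 0.32  0.42  1.85  0.    0.88 -2.8 ]
rotvec tool [ 0.005  -0.0017 -0.0075] 0.009162654599167193 trans now-tool [-0.72 -0.53  8.33] trans target-tool [-0.71 -0.49  8.33]
```

View pics/s13.png

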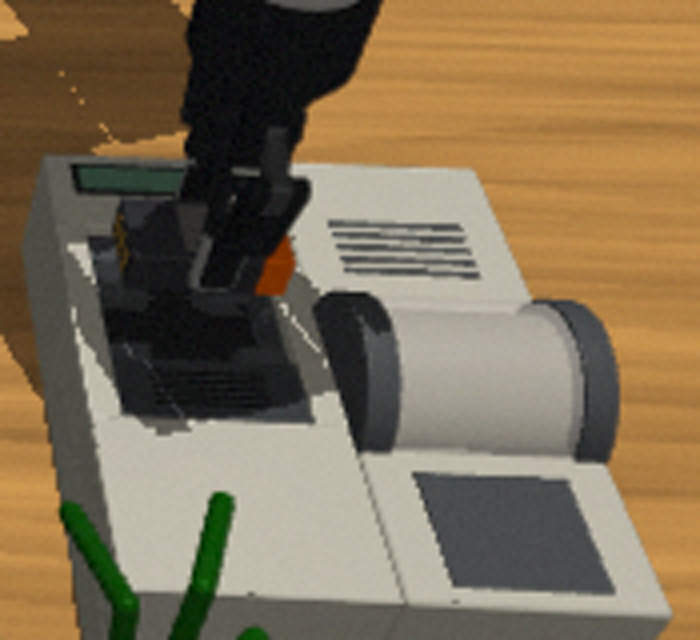

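View pics/t13.png

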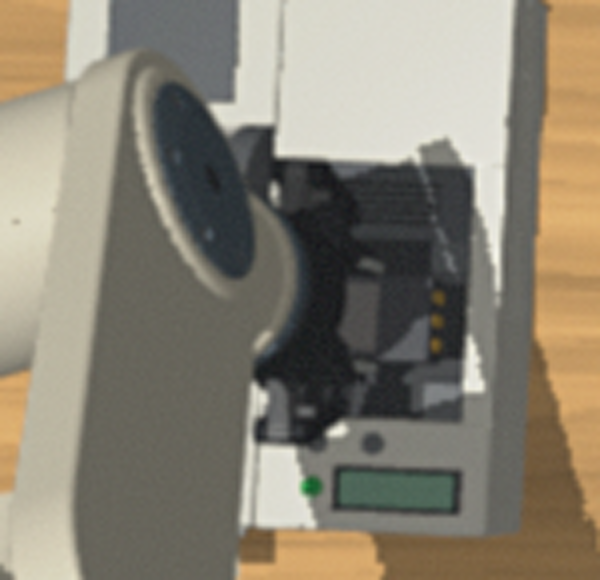

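```bash
python3 - <<'E'
from h import *
a=np.load("/tmp/top4.npz");p=a["p"];h=cv2.cvtColor(p,cv2.COLOR_RGB2HSV)
m=cv2.inRange(h,(12,120,60),(32,255,255));m[:, :138]=0;m[:,150:]=0;m[:185]=0;m[215:]=0
ys,xs=np.where(m);print(np.c_[xs,ys].tolist());u=xs.mean(),ys.mean();print(u,ray("top",u,60),ray("top",u,72),ray("top",u,114))
P=cloud("top",a["d"]);print(P[ys,xs].round(0)[:8].tolist())
E
```

```text
[[144, 193], [145, 193], [144, 194], [145, 194], [144, 195], [145, 195], [143, 199], [144, 199], [143, 200], [144, 200], [145, 200], [144, 201], [143, 205], [144, 205], [143, 206], [144, 206], [143, 207], [144, 207]]
(np.float64(143.94444444444446), np.float64(199.94444444444446)) [[548.1818329  153.29078732  60.        ]] [[547.33661786 149.72732542  72.        ]] [[544.37836521 137.25520876 114.        ]]
[[558.0, 136.0, 120.0], [558.0, 134.0, 120.0], [556.0, 136.0, 120.0], [557.0, 137.0, 109.0], [554.0, 136.0, 119.0], [555.0, 136.0, 113.0], [546.0, 137.0, 123.0], [546.0, 136.0, 120.0]]
```

Emit:
jog_arm --moves '[{"grip":1,"translation":[-0.0008,0,0.01],"twist":[0.005,-0.0017,-0.0075]},{"grip":1,"translation":[0,0,0.01],"twist":[0,0,0]},{"grip":1,"translation":[0,0,0],"twist":[0,0,0]},{"grip":1,"translation":[0,0,0],"twist":[0,0,0]}]'

```text
clock: 20.28
eef_pos: [543.9, 180.1, 90.7]
tcp_rot: [-3.138, 0.001, -1.584]
contact_force: [0.1, -0.1, -1.8]
opening: 0.503
```

```bash
python3 - <<'E'
from h import *
plan([542.1,179.4,86],down(-1.585))
for n in("scene","top"):
    p,d=r.grab_frame(n)
    if n=="scene": crop(p,385,510,150,270,5,"s14.png")
    else: crop(p,75,185,140,265,5,"t14.png")
E
```

```text
pos [543.9 180.1  90.7] F [ 0.1 -0.1 -1.8] open 0.503 q [ 0.32  0.44  1.86  0.    0.83 -2.81]
rotvec tool [-0.0036  0.0012  0.0012] 0.003987424679535149 trans now-tool [0.69 1.79 4.68] trans target-tool [0.68 1.77 4.69]
```

View pics/s14.png

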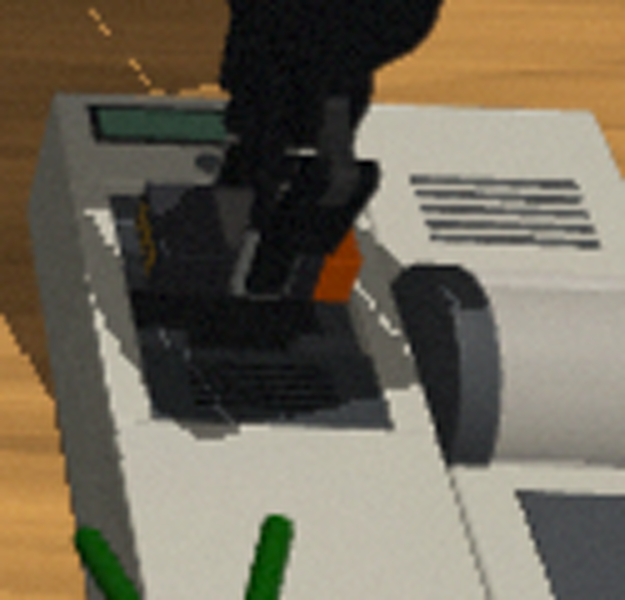

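View pics/t14.png

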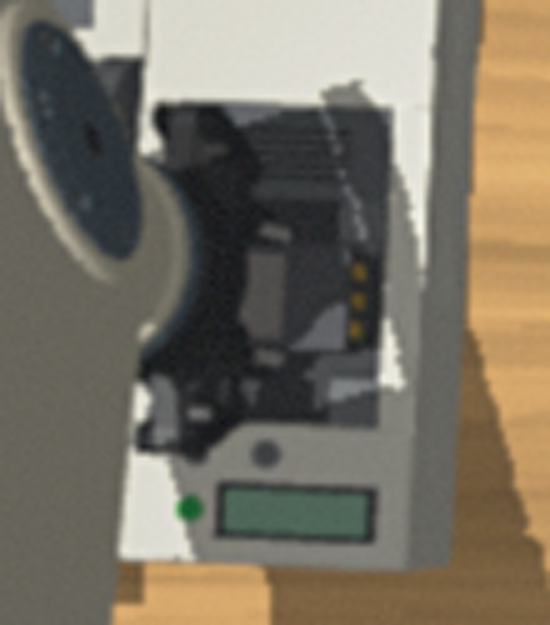

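Emit:
jog_arm --moves '[{"grip":1,"translation":[0.0006,0.0015,0.006],"twist":[-0.0036,0.0012,0.0012]},{"grip":1,"translation":[0,0,0.006],"twist":[0,0,0]},{"grip":1,"translation":[0,0,0.005],"twist":[0,0,0]},{"grip":1,"translation":[0,0,0],"twist":[0,0,0]}]'

```text
clock: 20.72
eef_pos: [541.9, 179.3, 72.5]
tcp_rot: [3.141, -0.0, -1.584]
contact_force: [-0.8, -0.6, -1.4]
opening: 0.498
```

Pack bottom is at about z 66, inside the ribs, with no contact force. Continuing down.

Emit:
jog_arm --moves '[{"grip":1,"translation":[0,0,0.005],"twist":[0,0,0]},{"grip":1,"translation":[0,0,0.005],"twist":[0,0,0]},{"grip":1,"translation":[0,0,0.004],"twist":[0,0,0]},{"grip":1,"translation":[0,0,0.002],"twist":[0,0,0]},{"grip":1,"translation":[0,0,0],"twist":[0,0,0]}]'

```text
clock: 21.13
eef_pos: [542.3, 179.5, 57.1]
tcp_rot: [-3.142, 0.0, -1.584]
contact_force: [-0.2, -0.6, -1.3]
opening: 0.504
```

Emit:
jog_arm --moves '[{"grip":1,"translation":[0,0,0.002],"twist":[0,0,0]},{"grip":1,"translation":[0,0,0.001],"twist":[0,0,0]},{"grip":1,"translation":[0,0,0],"twist":[0,0,0]}]'

```text
clock: 21.38
eef_pos: [542.7, 179.6, 54.7]
tcp_rot: [-3.141, 0.0, -1.584]
contact_force: [-0.5, -0.3, -2.5]
opening: 0.504
```

Emit:
jog_arm --moves '[{"grip":1,"translation":[0,0,0.001],"twist":[0,0,0]},{"grip":1,"translation":[0,0,0],"twist":[0,0,0]}]'

```text
clock: 21.55
eef_pos: [542.9, 179.7, 54.3]
tcp_rot: [-3.14, 0.0, -1.584]
contact_force: [-0.5, -0.8, 3.4]
opening: 0.501
```

Emit:
jog_arm --moves '[{"grip":-0.2,"translation":[0,0,0],"twist":[0,0,0]},{"grip":-0.4,"translation":[0,0,0],"twist":[0,0,0]},{"grip":-0.4,"translation":[0,0,0],"twist":[0,0,0]},{"grip":-0.4,"translation":[0,0,0],"twist":[0,0,0]},{"grip":-0.4,"translation":[0,0,0],"twist":[0,0,0]}]'

```text
clock: 21.97
eef_pos: [542.8, 179.6, 53.8]
tcp_rot: [-3.14, 0.0, -1.584]
contact_force: [-0.4, -0.4, 0.4]
opening: 0.699
```

Emit:
jog_arm --moves '[{"grip":-0.4,"translation":[0,0,-0.01],"twist":[0,0,0]},{"grip":-0.4,"translation":[0,0,-0.025],"twist":[0,0,0]},{"grip":-0.4,"translation":[0,0,-0.035],"twist":[0,0,0]},{"grip":-0.4,"translation":[0,0,-0.035],"twist":[0,0,0]},{"grip":1,"translation":[0.035,0,-0.02],"twist":[0,0,0]},{"grip":1,"translation":[0.035,0,0],"twist":[0,0,0]},{"grip":1,"translation":[0.035,0,0],"twist":[0,0,0]},{"grip":1,"translation":[0.035,0,0],"twist":[0,0,0]},{"grip":1,"translation":[0.035,0,0],"twist":[0,0,0]},{"grip":1,"translation":[0.035,0,0],"twist":[0,0,0]}]'

```text
clock: 22.8
eef_pos: [536.1, -3.3, 179.6]
tcp_rot: [-3.132, -0.056, -1.631]
contact_force: [1.1, -0.2, -0.8]
opening: -0.0
```

```bash
python3 - <<'E'
from h import *
plan([608,178,100],down(3.127))
for n in("scene","top"):
    p,d=r.grab_frame(n);np.savez(f"/tmp/{n}5.npz",p=p,d=d)
    if n=="scene": crop(p,385,510,150,270,5,"s15.png")
    else: crop(p,75,185,140,265,5,"t15.png")
E
```

```text
pos [536.1  -3.3 179.6] F [ 1.1 -0.2 -0.8] open -0.0 q [ 0.03  0.27  1.88 -0.07  0.99 -3.02]
rotvec tool [-0.0509 -0.0373  1.5248] 1.5260713045535172 trans now-tool [-189.48  -60.09   69.61] trans target-tool [-69.21 182.31  79.55]
```

View pics/s15.png

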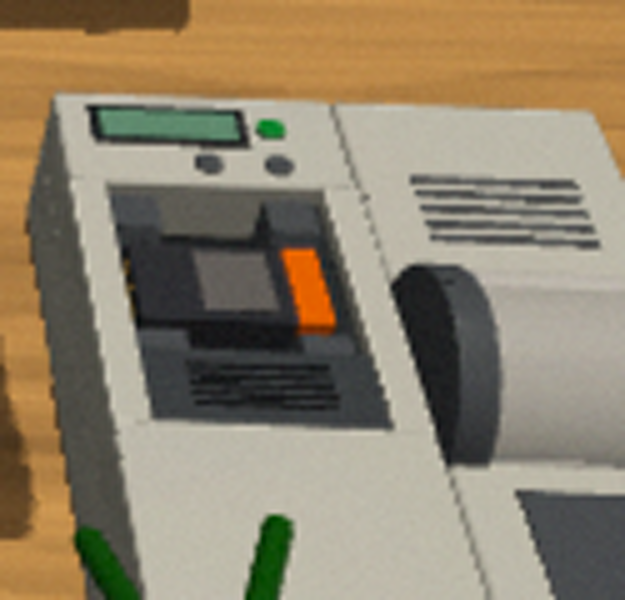

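View pics/t15.png

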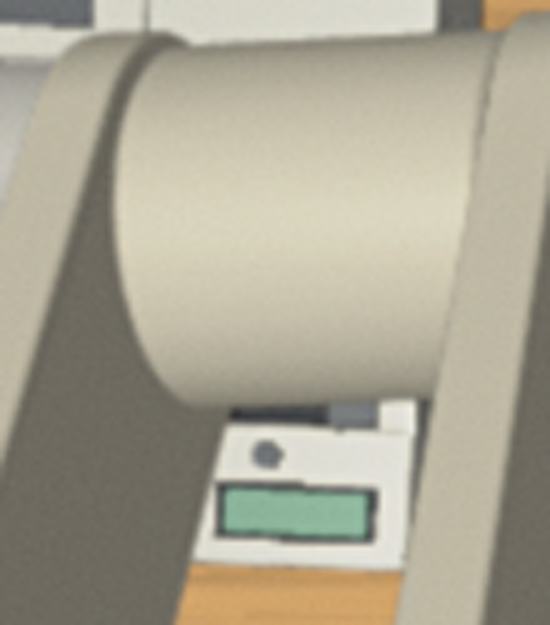

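```bash
python3 - <<'E'
from h import *
a=np.load("/tmp/scene5.npz");P=cloud("scene",a["d"]);p=a["p"]
h=cv2.cvtColor(p,cv2.COLOR_RGB2HSV);m=cv2.inRange(h,(5,200,150),(20,255,255));m[:195]=0;m[220:]=0;m[:,:435]=0;m[:,460:]=0
Q=P[m>0];print("orange",len(Q),np.median(Q,0).round(1))
# plane tilt over pack top
x0,x1,y0,y1=385+140//5,385+330//5,150+255//5,150+315//5
Q=P[y0:y1,x0:x1].reshape(-1,3);Q=Q[abs(Q[:,2]-np.median(Q[:,2]))<5]
A=np.c_[Q[:,:2]-Q[:,:2].mean(0),np.ones(len(Q))];print(np.linalg.lstsq(A,Q[:,2],rcond=None)[0],len(Q))
E
```

```text
orange 99 [545.7 210.8  73.6]
[ 9.28766165e-03 -2.26865391e-03  7.34678475e+01] 447
```

Emit:
jog_arm --moves '[{"grip":1,"translation":[0,0,0],"twist":[-0.005,-0.0037,0.109]},{"grip":1,"translation":[0,0,0],"twist":[-0.005,-0.0037,0.109]},{"grip":1,"translation":[0,0,0],"twist":[-0.005,-0.0037,0.109]},{"grip":1,"translation":[0,0,0],"twist":[-0.005,-0.0037,0.109]},{"grip":1,"translation":[0,0,0],"twist":[-0.005,-0.0037,0.109]},{"grip":1,"translation":[0,0,0],"twist":[-0.005,-0.0037,0.109]},{"grip":1,"translation":[0,0,0],"twist":[-0.005,-0.0037,0.109]},{"grip":1,"translation":[0,0,0],"twist":[-0.005,-0.0037,0.109]},{"grip":1,"translation":[0,0,0],"twist":[-0.005,-0.0037,0.109]},{"grip":1,"translation":[0,0,0],"twist":[-0.005,-0.0037,0.109]}]'

```text
clock: 23.73
eef_pos: [536.5, -0.6, 179.2]
tcp_rot: [3.135, -0.011, -2.724]
contact_force: [0.3, -0.4, -0.4]
opening: 0.002
```

```bash
python3 - <<'E'
from h import *
plan([606,178,179],down(3.127))
E
```

```text
pos [536.5  -0.6 179.2] F [ 0.3 -0.4 -0.4] open 0.002 q [-0.    0.28  1.86  0.    1.01 -1.99]
rotvec tool [ 0.0038 -0.0125  0.4319] 0.4321100308023111 trans now-tool [-135.94  135.14   -0.5 ] trans target-tool [-66.89 179.64   0.18]
```

Emit:
jog_arm --moves '[{"grip":1,"translation":[0,0,0],"twist":[0.001,-0.0031,0.108]},{"grip":1,"translation":[0,0,0],"twist":[0.001,-0.0031,0.108]},{"grip":1,"translation":[0,0,0],"twist":[0.001,-0.0031,0.108]},{"grip":1,"translation":[0,0,0],"twist":[0.001,-0.0031,0.108]},{"grip":1,"translation":[-0.0111,0.03,0],"twist":[0,0,0]},{"grip":1,"translation":[-0.0111,0.03,0],"twist":[0,0,0]},{"grip":1,"translation":[-0.0111,0.03,0],"twist":[0,0,0]},{"grip":1,"translation":[-0.0111,0.03,0],"twist":[0,0,0]},{"grip":1,"translation":[-0.0111,0.03,0],"twist":[0,0,0]},{"grip":1,"translation":[-0.0111,0.03,0],"twist":[0,0,0]}]'

```text
clock: 24.57
eef_pos: [604.9, 180.3, 179.0]
tcp_rot: [-3.141, -0.0, 3.132]
contact_force: [0.6, -0.2, -0.3]
opening: -0.003
```

Emit:
jog_arm --moves '[{"grip":1,"translation":[0,0,0.03],"twist":[0,0,0]},{"grip":1,"translation":[0,0,0.03],"twist":[0,0,0]},{"grip":1,"translation":[0,0,0.02],"twist":[0,0,0]},{"grip":1,"translation":[0,0,0],"twist":[0,0,0]},{"grip":1,"translation":[0,0,0],"twist":[0,0,0]}]'

```text
clock: 24.98
eef_pos: [603.9, 178.2, 98.1]
tcp_rot: [-3.14, -0.003, 3.132]
contact_force: [1.0, 0.3, 0.5]
opening: -0.001
```

```bash
python3 - <<'E'
from h import *
plan([606,178,78],down(3.127))
p,d=r.grab_frame("scene");crop(p,385,510,150,270,5,"s16.png")
E
```

```text
pos [603.9 178.2  98.1] F [1.  0.3 0.5] open -0.001 q [ 0.28  0.51  1.72 -0.    0.91 -1.28]
rotvec tool [-0.0014 -0.0026  0.0051] 0.005831299794570959 trans now-tool [-2.11 -0.17 20.05] trans target-tool [-2.06 -0.18 20.06]
```

View pics/s16.png

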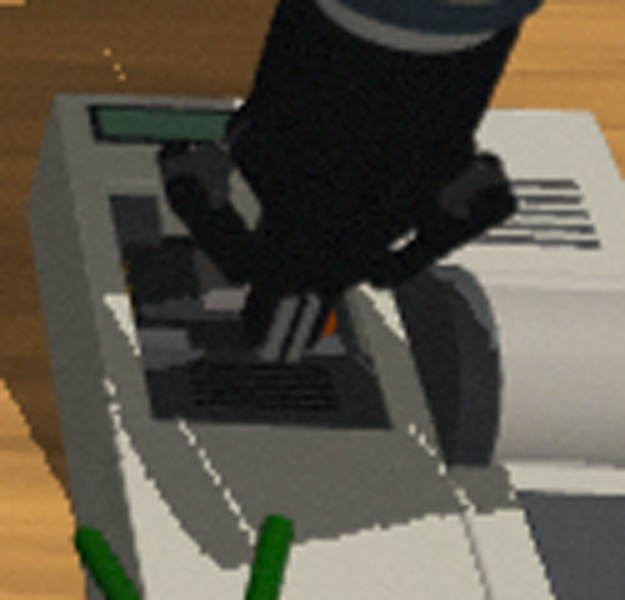

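Emit:
jog_arm --moves '[{"grip":1,"translation":[-0.002,0,0.01],"twist":[0,0,0]},{"grip":1,"translation":[0,0,0.007],"twist":[0,0,0]},{"grip":1,"translation":[0,0,0.004],"twist":[0,0,0]},{"grip":1,"translation":[0,0,0.002],"twist":[0,0,0]},{"grip":1,"translation":[0,0,0],"twist":[0,0,0]}]'

```text
clock: 25.45
eef_pos: [607.1, 177.7, 77.9]
tcp_rot: [-3.141, 0.0, 3.131]
contact_force: [-6.5, -1.7, 21.9]
opening: 0.002
```

Emit:
jog_arm --moves '[{"grip":1,"translation":[0.006,0,0],"twist":[0,0,0]},{"grip":1,"translation":[0.008,0,0],"twist":[0,0,0]},{"grip":1,"translation":[0.008,0,0],"twist":[0,0,0]},{"grip":1,"translation":[0.008,0,0],"twist":[0,0,0]},{"grip":1,"translation":[0.008,0,0],"twist":[0,0,0]},{"grip":1,"translation":[0.008,0,0],"twist":[0,0,0]},{"grip":1,"translation":[0.008,0,0],"twist":[0,0,0]}]'

```text
clock: 26.03
eef_pos: [555.5, 178.5, 77.9]
tcp_rot: [3.141, 0.006, 3.131]
contact_force: [3.3, -2.9, 14.8]
opening: 0.004
```

Emit:
jog_arm --moves '[{"grip":1,"translation":[0.008,0,0],"twist":[0,0,0]},{"grip":1,"translation":[0.008,0,0],"twist":[0,0,0]},{"grip":1,"translation":[0.008,0,0],"twist":[0,0,0]},{"grip":1,"translation":[0.008,0,0],"twist":[0,0,0]},{"grip":1,"translation":[0.006,0,0],"twist":[0,0,0]},{"grip":1,"translation":[0.004,0,0],"twist":[0,0,0]}]'

```text
clock: 26.53
eef_pos: [513.2, 179.1, 77.9]
tcp_rot: [3.141, 0.006, 3.132]
contact_force: [3.1, -2.6, 15.4]
opening: 0.001
```

Emit:
jog_arm --moves '[{"grip":1,"translation":[0.004,0,0],"twist":[0,0,0]},{"grip":1,"translation":[0.003,0,0],"twist":[0,0,0]},{"grip":1,"translation":[0.002,0,0],"twist":[0,0,0]},{"grip":1,"translation":[0,0,0],"twist":[0,0,0]}]'

```text
clock: 26.87
eef_pos: [505.6, 179.6, 77.9]
tcp_rot: [3.14, 0.008, 3.132]
contact_force: [5.3, -0.8, 12.4]
opening: -0.004
```

Emit:
jog_arm --moves '[{"grip":1,"translation":[0.002,0,0.001],"twist":[0,0,0]},{"grip":1,"translation":[0.001,0,0],"twist":[0,0,0]},{"grip":1,"translation":[0,0,0],"twist":[0,0,0]}]'

```text
clock: 27.12
eef_pos: [504.7, 179.9, 77.8]
tcp_rot: [3.14, 0.012, 3.132]
contact_force: [9.2, -2.8, 15.9]
opening: 0.0
```

Fx rises without the tool advancing, so the door is on its stop. I'll lift off and look.

Emit:
jog_arm --moves '[{"grip":1,"translation":[-0.001,0,-0.004],"twist":[0,0,0]},{"grip":1,"translation":[0,0,-0.03],"twist":[0,0,0]},{"grip":1,"translation":[0,0,-0.04],"twist":[0,0,0]},{"grip":1,"translation":[0,0,-0.04],"twist":[0,0,0]},{"grip":1,"translation":[0,0.035,0],"twist":[0,0,0]},{"grip":1,"translation":[0,-0.035,0],"twist":[0,0,0]},{"grip":1,"translation":[0,-0.035,0],"twist":[0,0,0]},{"grip":1,"translation":[0,-0.035,0],"twist":[0,0,0]},{"grip":1,"translation":[0,-0.035,0],"twist":[0,0,0]},{"grip":1,"translation":[0,-0.035,0],"twist":[0,0,0]}]'

```text
clock: 27.95
eef_pos: [497.8, 37.7, 188.8]
tcp_rot: [-3.14, -0.0, 3.132]
contact_force: [1.1, -0.2, 0.6]
opening: 0.003
```

Emit:
jog_arm --moves '[{"grip":1,"translation":[0,-0.035,0],"twist":[0,0,0]},{"grip":1,"translation":[0,-0.035,0],"twist":[0,0,0]},{"grip":1,"translation":[0,0,0],"twist":[0,0,0]}]'

```text
clock: 28.2
eef_pos: [497.2, -35.9, 188.8]
tcp_rot: [-3.139, -0.0, 3.128]
contact_force: [0.7, 0.5, 0.1]
opening: -0.003
```

```bash
python3 - <<'E'
from h import *
s=r.sense();print(s["eef_pos"],s["contact_force"],s["clock"])
p,d=r.grab_frame("scene");crop(p,385,510,150,270,5,"s17.png");cv2.imwrite("pics/s18.png",p[:,:,::-1])
E
```

```text
[497.16675816 -35.89670188 188.84646059] [0.73368684 0.51421307 0.12394185] 28.2
```

View pics/s17.png

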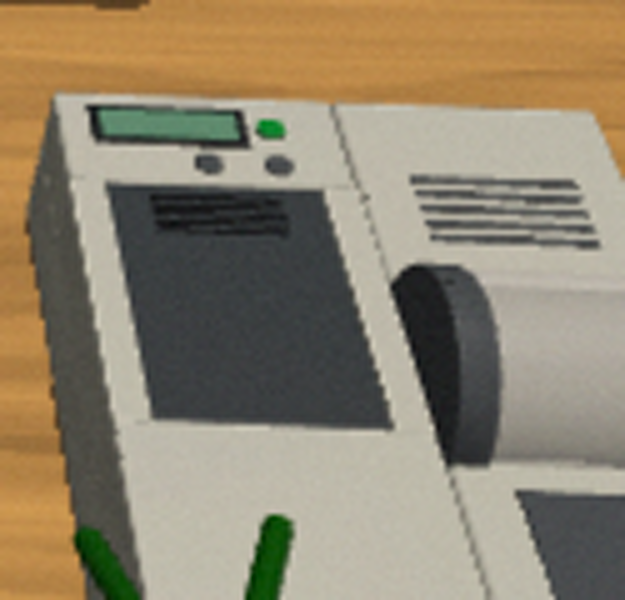

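View pics/s18.png

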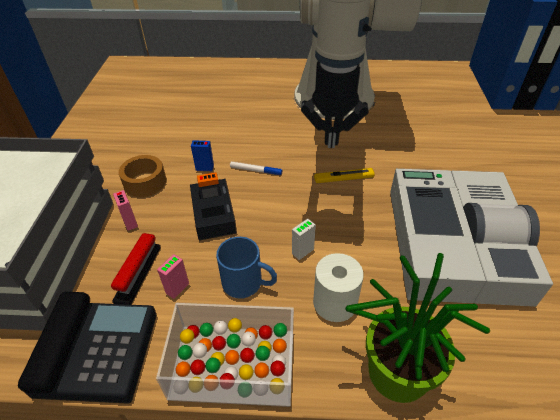

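```bash
python3 - <<'E'
from h import *
a=np.load("/tmp/scene0.npz")["p"];b=cv2.imread("pics/s18.png")[:,:,::-1]
for q in(a,b):
    v=cv2.cvtColor(q,cv2.COLOR_RGB2HSV)[:,:,2].astype(float);w=np.clip(48-v[188:200,412:446],0,None)
    ys,xs=np.mgrid[188:200,412:446];print((w*xs).sum()/w.sum(),(w*ys).sum()/w.sum(),w.sum())
E
```

```text
427.6079847908745 192.432319391635 2630.0
426.7370669197912 192.28096820123397 2107.0
```

```bash
python3 - <<'E'
from rig import r
print(r.sign_off())
E
```

```text
the job is handed in; nothing more can be done
None
```

The charged pack is lying in the bay, the door is shut, and I handed the job in at about 28 s of the 72 s allowed. No verdict was reported.

**What I did**
- I pressed on the door patch with about 20 N and slid the door back to its stop.
- I lifted the pack with four green lamps out of the dock. I tilted it, laid it on the bare counter, and gripped it again from above.
- I turned it so its brass contacts faced the bay's contacts, set it down in the bay and let go. Then I dragged the door shut.

**Last checks**
- **Pack:** its top read about z 72 mm after taking off a 1.3 mm camera offset, and level to about 0.01 rad. The orange end is on the left and the contact end is at the right wall. I checked this before shutting the door, and it cannot be seen under the door now. The gap to the bay contacts was not measured directly, but the pack was centred to about 1 mm before it was lowered.
- **Door:** the thumb patch is back at its starting image row, within 0.2 px. The drag force rose with almost no further travel, as it would against the stop.
- **Small mismatch:** the patch centroid was also 0.9 px off sideways. The door cannot move that way, so I put it down to lighting.
- **Other things:** in the last picture the flat pack is still upright in the dock and nothing else looks moved. I did not measure their positions again.
- **Arm:** it was clear of everything, with contact force under 1 N.

**Hiccups:** the first tilt direction stopped short near a joint limit, so I tilted the pack sideways instead. The last joint also reached the end of its range (-3.02) on one retreat with the gripper empty.

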